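# Show the code camera its check plate

## Task

Check the code camera for the can now standing under it: the long glass plate belongs to the tall can, the short plate to the squat can. Take that plate out of the rack, find its frosted end and label side by the notched corner, and finish holding it still and level under the lens, label side up, with the middle of its clear window (the dot grid) centred beneath the lens and about 140 mm below it, touching neither camera nor can. Do not let go of it, and leave the cans, the other plate and the rest of the bench as they are.

Things in the scene. Friction and masses are not known exactly. Their poses are not given: they have to be found in the camera images.
- plate_long: The longer glass check plate, 120 x 50 x 6 mm. Origin at its centre; x to the frosted end, y across, z out of the label face. Frosted from x = 28 to 60 mm (paper label on the +z face only), else clear with a dot grid. 10 mm square notch in the +x, -y corner: label facing you and frosted end up, it is top right. Starts upright in a rack slot on either end, label to either side.
- plate_short: The shorter glass check plate, 85 x 50 x 6 mm. Origin at its centre; x to the frosted end, y across, z out of the label face. Frosted from x = 10.5 to 42.5 mm (paper label on the +z face only), else clear with a dot grid. 10 mm square notch in the +x, -y corner: label facing you and frosted end up, it is top right. Starts upright in a rack slot on either end, label to either side.
- plate_long_window (a point): Middle of the long plate's clear window (centre of the dot grid), at plate x = -16 mm, mid thickness. The plate can be taken by its long edges, 50 mm apart, with room for fingers on both sides.
- plate_short_window (a point): Middle of the short plate's clear window (centre of the dot grid), at plate x = -16 mm, mid thickness. The plate can be taken by its long edges, 50 mm apart, with room for fingers on both sides.
- rack: Grey plastic plate rack, fixed. Origin on the bench under its middle, z up. Base board 215 (x) x 80 (y) x 8 mm; slotted blocks at x = -65 and +65 mm, 30 (x) x 34 (y) mm, top 34 mm up; slot along x, 8 mm wide, floor 10 mm up, ends open, so a plate's lower corners stick out 10 mm. One plate in each slot, its width along x, its faces to +y and -y; it lifts straight out.
- lens (a point): Lens of the code camera, looking straight down from 380 mm above the bench over the middle of the sample can. The ring light round it (radius 36 mm) ends at the same height; the camera body above is 50 mm wide. Same axes as the station.
- station: Camera station, fixed. Origin on the bench right under the lens, where the sample can's middle stands; z up. A V-stop, 30 mm high, hugs the can's -y side; a column 35 mm square, 494 mm tall, stands at y = -135 mm (foot from y = -170 to -90 mm), with an arm to the camera 454 to 476 mm up. Free on its +y, +x and -x sides.
- can_tall: Tall food can, 76 mm across, 113 mm high, 0.5 kg. Origin at the centre of its underside. Stands either under the camera in the V-stop or elsewhere on the bench.
- can_squat: Squat food can, 76 mm across, 56 mm high, 0.25 kg. Origin at the centre of its underside. Stands either under the camera in the V-stop or elsewhere on the bench (always where the tall can is not).
- tape_roll: Bystander: roll of tape lying flat, 110 mm across, 48 mm high. Origin at the centre of its underside.
- torch: Bystander: pocket torch lying on the bench along its x axis, 130 mm long, 36 mm across at its head. Origin on the bench under its middle.
Not all that is in view belongs to the job. Leave any orange look-alike of the plate_short alone. Leave any orange look-alike of the can_tall alone.

How it is judged:
By the outcome, as a careful person would: the job done as asked, in the order asked, and still so for the second after the job is handed in, while the arm keeps its last pose, push and grip.
It also fails if it takes over 40 s, if anything falls off the work surface, if the arm or the gripper's body presses on something with over 40 N, if the wrist force passes 120 N, or if a joint passes its speed limit or range.

## Robot

A 7-joint arm with a two-finger parallel gripper is mounted at the origin on the work surface. World frame = base frame: x ahead of the robot, y to its left, z up, the work surface at z = 0. Lengths are in m, angles in rad, forces in N, time in s.
With the tool pointing down it reaches from about 0.4 to 0.875 m from the base axis. Payload 6.5 kg.
Tool frame: the origin (TCP) lies midway between the tips of the shut fingers; the grasp point (between the pads) lies 19 mm behind it; z points along the fingers, x is the direction in which the jaws open and shut, and the axes are right-handed (so a half turn about z gives the same grasp; the last joint's range is limited). The gripper opens to 88 mm and grips with 3 to 60 N. Pads are 18 mm wide; open, the fingers measure 123 mm over their backs; the gripper's body (75 mm by 187 mm) begins 45 mm behind the grasp point.
Start: joints at [1.279, 0.536, -0.004, 1.538, 0.003, 1.067, -0.071], TCP at [0.146, -0.633, 0.239] pointing down, gripper open.
Joint ranges: [-2.7, 2.7], [-0.37, 2.16], [-1.27, 1.26], [0.24, 2.4], [-1.31, 4.45], [0.19, 1.91], [-2.76, 2.76]. Speed limits (rad/s): [2.39, 2.39, 3.14, 3.14, 3.14, 3.14, 3.14].

## Interface

Orientations are given as a unit quaternion [w, x, y, z].
In Python, from rig import manip gives the robot as it stands.
- The arm moves only by the shell command python3 -m jog 'ROWS' [FORCE]. ROWS is JSON, a list of rows, each a list of 7 numbers: the turn, a rotation vector about the tool's x, y, z in degrees, then the shift along the tool's x, y, z in mm, then the closure in counts, from 0 (fully open) to 255 (shut). In form: [[ax, ay, az, x, y, z, claw], ...]. A call has exactly 5 rows; each row shifts and turns the commanded pose from where the row before left it, along the tool's axes as they then stand; what a row does not reach is not made up. A row lasts 1/12 s, in which the tool goes at most 41.7 mm and 7.16 degrees, less where a joint would pass 70% of its speed; a pose out of reach is approached as far as the arm can. A call is refused whole if a number of a shift passes 41.7 or a number of a turn 7.16, either way. A call with a gripper value outside its range is refused whole. The fingers move at their own pace and stop on an object; FORCE is the grip in N (left out, the last holds). Time passes only in rows, so rows that do not move let the fingers close, or fill a call up. It gives the time, the measured TCP pose, the force and the opening at its end, in the units of the state.
- manip.state(): the state, without advancing time (a new reading comes with each control period).
- manip.get_image(name): name is "scene" or "top" or "wrist"; returns (picture, depth): 420x560x3 uint8, red, green, blue; 420x560 float32, m along the optical axis (not along the pixel's ray), 0 where there is no reading.
- manip.camera_info(name): a dict with "fovy" (degrees; the focal length in pixels is half the picture's height over the tangent of half this angle, whatever the lens; pixels are square), "cx", "cy" (the principal point, pixels), "R" (3x3) and "t" (3): a world point X has camera coordinates R X + t; the wrist camera has in their place "T_tool_cam" (4x4, takes a point from camera to tool coordinates, whose origin is the TCP and whose axes are the tool frame's). Camera axes: x right, y down, z forward; pixel columns grow to the right and rows downward; lengths in m; the calibration is good to about 2 mm. A picture is of the moment at which its call begins: read the wrist's pose just before it. camera_info takes no time and is no camera call.
- manip.close_job(): hands the job in, once; it reports no verdict.
The state is a dict: "time_s": time; "joints": joint angles; "dq": joint speeds; "joint_efforts": joint torques, N m; "tool_pos": TCP position; "tcp_rot": TCP orientation; "force": force on the tool from outside, world axes, zero at the start; "wrist_torque": the same for the moment, N m; "gripper_width": opening from 0.0 (shut) to 1.0 (fully open).
Only numpy, scipy, OpenCV 4.12 (cv2) and the standard library are available. Lean on these libraries where they do the work, as an engineer would, in place of code of your own. Each camera call takes 0.05 s, during which the arm holds its last target.

## Working session

There is one attempt and no reset: what is moved stays moved. The work goes in short steps, Python scripts to look and compute and a shell command to move; the robot and the scene stay as the last step left them, time stands still between calls to the robot, and variables do not carry over. Pictures are saved under pics/ and viewed, and the job is handed in when it is done.

```bash
ls -la; mkdir -p pics
python3 - <<'E'
from rig import manip
import cv2,json
s=manip.state();print(s)
for n in ["scene","top","wrist"]:
    im,d=manip.get_image(n);cv2.imwrite(f"pics/{n}0.png",im[:,:,::-1]);
    import numpy as np;np.save(f"pics/{n}0.npy",d)
    print(n,manip.camera_info(n), (d==0).mean())
E
```

```text
total 12
drwxr-xr-x  3 agent agent 4096 Dec  6 16:12 .
drwxr-xr-x 23 root  root  4096 Dec  6 16:12 ..
drwxr-xr-x  2 agent agent 4096 Dec  6 16:12 pics
{'time_s': 0.0, 'joints': array([ 1.27880943,  0.53717232, -0.00444421,  1.53886921,  0.00259023,
        1.06729378, -0.07120256]), 'dq': array([-0.00171493, -0.00161567, -0.00029456, -0.00027903, -0.00020736,
       -0.00020879,  0.00041156]), 'joint_efforts': array([ 2.17886454e-04, -5.70984685e+01,  9.90809463e-01, -2.51601720e+01,
       -5.62368182e-02,  1.77794101e-02,  1.71961742e-04]), 'tool_pos': array([ 0.1453686 , -0.63290258,  0.23783656]), 'tcp_rot': array([-4.94374263e-04,  7.82285152e-01, -6.22919887e-01, -7.14006719e-04]), 'force': array([0.63649368, 0.13525324, 0.28047106]), 'wrist_torque': array([ 0.00097821,  0.03746527, -0.02367799]), 'gripper_width': 1.0020855643755018}
scene {'fovy': 45.13553942594238, 'cx': 281.7836317062563, 'cy': 208.80418317695836, 'R': array([[ 0.43200318,  0.90186945,  0.00218029],
       [ 0.50502068, -0.23990487, -0.82909576],
       [-0.74721307,  0.3592731 , -0.55910238]]), 't': array([-0.2615895 , -0.09754654,  1.73141735])} 0.05526785714285714
top {'fovy': 52.70514275048688, 'cx': 279.366609114406, 'cy': 206.93267271461914, 'R': array([[ 0.0021729 , -0.99998687, -0.0046405 ],
       [-0.98292968, -0.00128208, -0.18397716],
       [ 0.18396879,  0.00496104, -0.98291957]]), 't': array([0.02806881, 0.58944589, 1.1264644 ])} 0.003903061224489796
wrist {'fovy': 67.46209209270968, 'cx': 279.3151268178342, 'cy': 211.5202388680888, 'T_tool_cam': array([[ 9.99999245e-01,  1.07219785e-03,  6.00882344e-04,
         1.52056638e-03],
       [-1.19686945e-03,  9.60688634e-01,  2.77625495e-01,
        -7.12587485e-02],
       [-2.79591378e-04, -2.77626005e-01,  9.60689192e-01,
        -1.46680141e-01],
       [ 0.00000000e+00,  0.00000000e+00,  0.00000000e+00,
         1.00000000e+00]])} 0.0038945578231292517
```

View pics/scene0.png

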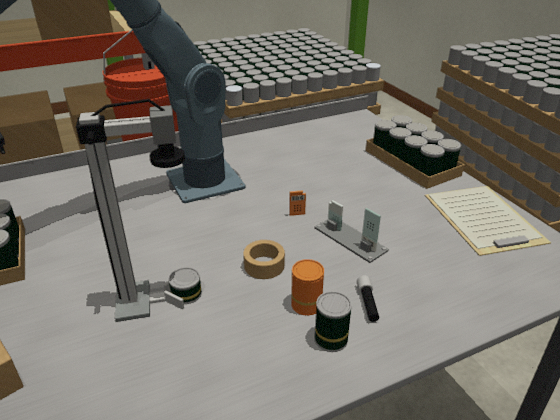

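View pics/top0.png

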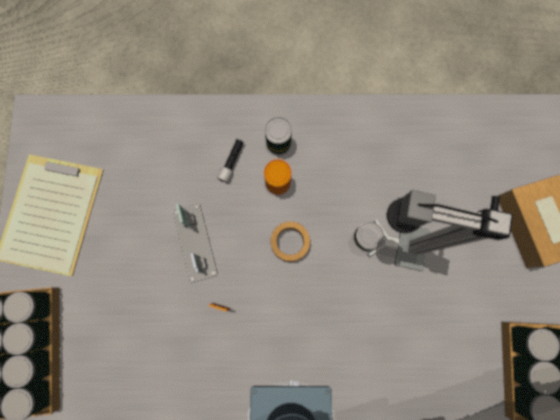

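View pics/wrist0.png

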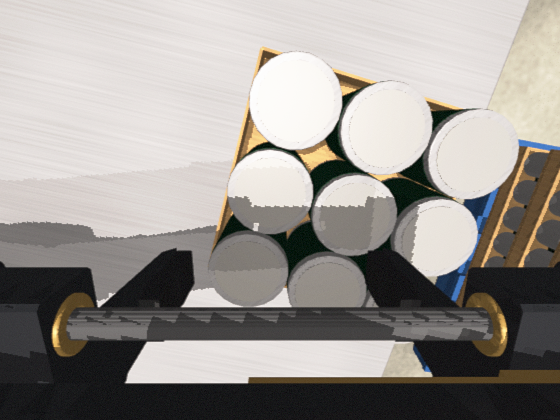

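The squat can (scene pixel ~185,284) stands in the V-stop, so the short plate is wanted. It is the lower one of the pair in the rack (scene ~336,213). The tall can is at ~332,320. The orange can and the orange plate look-alike stay out of it. Next I zoom in and measure.

```bash
cat > h.py <<'E'
from rig import manip
import numpy as np, cv2
from scipy.spatial.transform import Rotation as Rn
def K(ci): 
    f=210/np.tan(np.radians(ci["fovy"])/2); return f,ci["cx"],ci["cy"]
def cam(name,st=None):
    ci=manip.camera_info(name)
    if "R" in ci: return K(ci),ci["R"],ci["t"]
    T=ci["T_tool_cam"]; q=st["tcp_rot"]; Rt=Rn.from_quat([q[1],q[2],q[3],q[0]]).as_matrix()
    Rwc=Rt@T[:3,:3]; o=Rt@T[:3,3]+st["tool_pos"]
    return K(ci),Rwc.T,-Rwc.T@o
def ray(c,u,v):
    (f,cx,cy),R,t=c; d=R.T@np.array([(u-cx)/f,(v-cy)/f,1.]); return -R.T@t,d
def plane(c,u,v,z):
    o,d=ray(c,u,v); return o+d*(z-o[2])/d[2]
def dep(c,u,v,z):
    o,d=ray(c,u,v); return o+d*z
def proj(c,X):
    (f,cx,cy),R,t=c; p=R@np.array(X)+t; return f*p[0]/p[2]+cx,f*p[1]/p[2]+cy
E
python3 - <<'E'
import cv2
s=cv2.imread('pics/scene0.png');t=cv2.imread('pics/top0.png')
a=cv2.resize(s[180:270,280:400],None,fx=6,fy=6,interpolation=cv2.INTER_CUBIC);cv2.imwrite('pics/z1.png',a)
a=cv2.resize(t[195:320,155:265],None,fx=4.7,fy=4.7,interpolation=cv2.INTER_CUBIC);cv2.imwrite('pics/z2.png',a)
a=cv2.resize(t[170:290,340:530],None,fx=4.2,fy=4.2,interpolation=cv2.INTER_CUBIC);cv2.imwrite('pics/z3.png',a)
E
```

```text
(no output)
```

View pics/z1.png

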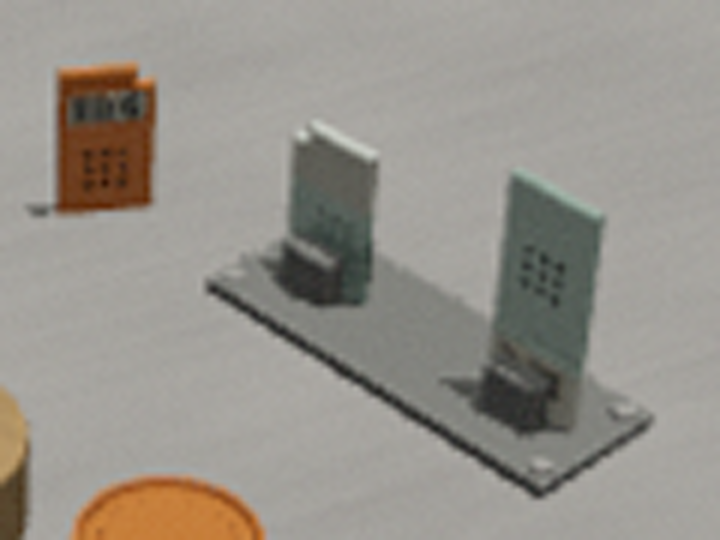

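View pics/z2.png

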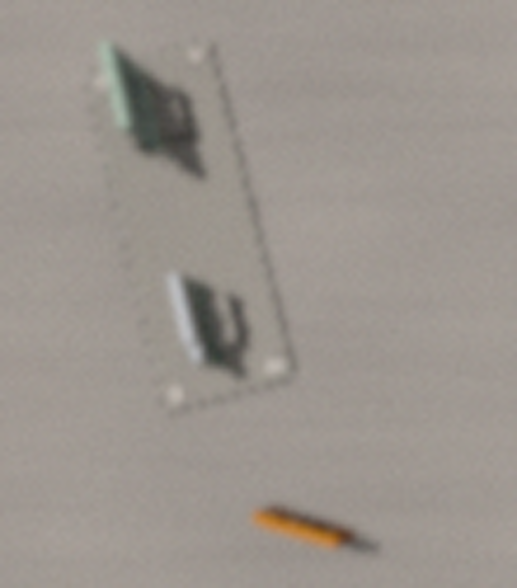

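View pics/z3.png

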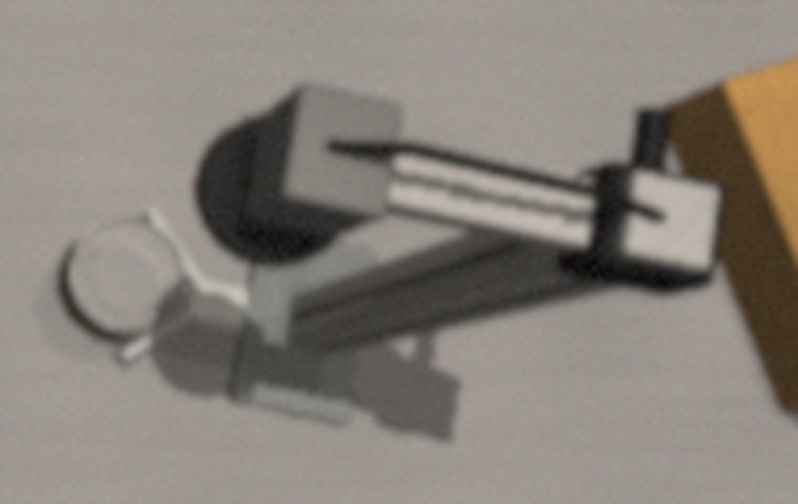

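The top view shows the rack board at about (180..215, 205..280), with the short plate at (198,263). It's frosted end up in the scene zoom, with the notch appearing top-left. Next, positions.

Run:
```python
from h import *
S=cam("scene");T=cam("top")
print("scene cam pos",-S[1].T@S[2],"top",-T[1].T@T[2])
ds=np.load('pics/scene0.npy');dt=np.load('pics/top0.npy')
f=lambda u,v:(155+u/4.7,195+v/4.7)
# board corners z=8mm in z2
for n,p in {"studTL":(100,82),"studTR":(197,52),"studBR":(277,365),"studBL":(175,393),"cTR":(210,45),"cBR":(294,372),"cBL":(160,410)}.items():
    print(n,plane(T,*f(*p),.008).round(3))
# plate top ends
for n,p in {"shortA":(172,275),"shortB":(203,362)}.items(): print(n,plane(T,*f(*p),.095).round(3))
for n,p in {"longA":(105,45),"longB":(128,128)}.items(): print(n,plane(T,*f(*p),.130).round(3))
g=lambda u,v:(280+u/6,180+v/6)
for n,p in {"c L":(208,287),"c B":(540,490),"c R":(652,418)}.items(): print("sc",n,plane(S,*g(*p),.008 ).round(3))
for n,p in {"shortTL":(295,130),"shortTR":(377,155)}.items(): print("sc",n,plane(S,*g(*p),.095).round(3))
# can top, lens
k=lambda u,v:(340+u/4.2,170+v/4.2)
for n,p in {"can":(122,277)}.items(): print(n,plane(T,*k(*p),.056).round(3), dep(T,*k(*p),dt[int(k(*p)[1]),int(k(*p)[0])]).round(3))
for n,p in {"camtopTL":(310,88),"camtopBR":(385,212),"ringleft":(197,188),"columntop":(672,215)}.items():
    u,v=k(*p);print(n,u,v,dep(T,u,v,dt[int(v),int(u)]).round(3))
# scene: can top
for u,v in [(184,278),(171,155),(131,308)]: print("scene",u,v,dep(S,u,v,ds[v,u]).round(3))
```

```text
scene cam pos [ 1.45600818 -0.40953399  0.88773449] top [0.37208858 0.02323572 1.21579873]
studTL [0.582 0.328 0.008]
studTR [0.6   0.269 0.008]
studBR [0.409 0.213 0.008]
studBL [0.393 0.274 0.008]
cTR [0.605 0.261 0.008]
cBR [0.405 0.203 0.008]
cBL [0.383 0.283 0.008]
shortA [0.457 0.26  0.095]
shortB [0.408 0.241 0.095]
longA [0.581 0.295 0.13 ]
longB [0.535 0.28  0.13 ]
sc c L [0.412 0.2   0.008]
sc c B [0.612 0.261 0.008]
sc c R [0.591 0.337 0.008]
sc shortTL [0.422 0.238 0.095]
sc shortTR [0.457 0.263 0.095]
can [ 0.508 -0.217  0.056] [ 0.509 -0.218  0.053]
camtopTL 413.8095238095238 190.95238095238096 [ 0.536 -0.208  0.493]
camtopBR 431.66666666666663 220.47619047619048 [ 0.485 -0.237  0.489]
ringleft 386.9047619047619 214.76190476190476 [ 0.512 -0.186  0.384]
columntop 500.0 221.1904761904762 [ 0.483 -0.352  0.493]
scene 184 278 [ 0.515 -0.222  0.056]
scene 171 155 [ 0.522 -0.214  0.396]
scene 131 308 [ 0.516 -0.357  0.014]
```

Squat can under the lens at about (0.51,-0.22). Short plate at about (0.434,0.251), frosted end up, notch at its -x (robot) side as seen from -y, so the label faces rack +y. I'll raise and retract the arm first so it swings clear of the station.

```bash
python3 -m jog '[[0,0,0,-23,0,-29,0],[0,0,0,-23,0,-29,0],[0,0,0,-23,0,-29,0],[0,0,0,-23,0,-29,0],[0,0,0,-23,0,-29,0]]' 20; python3 -m jog '[[0,0,0,-23,0,-29,0],[0,0,0,-23,0,-29,0],[0,0,0,-23,0,-29,0],[0,0,0,-23,0,-29,0],[0,0,0,-23,0,-29,0]]'
python3 - <<'E'
from h import *
s=manip.state();print(s["joints"].round(3),s["time_s"])
E
```

```text
time_s: 0.57
tool_pos: [0.1194, -0.52, 0.3847]
tcp_rot: [-0.0, 0.782, -0.623, -0.0]
force: [0.7, -0.4, 0.3]
gripper_width: 0.997
time_s: 0.98
tool_pos: [0.0936, -0.4078, 0.5299]
tcp_rot: [-0.0, 0.782, -0.623, -0.0]
force: [-0.2, -0.6, 0.3]
gripper_width: 0.999
[ 1.263e+00 -5.800e-02 -2.400e-02  1.616e+00 -1.000e-03  1.584e+00
 -1.060e-01] 0.9833
```

```bash
for i in 1; do :; done; python3 -m jog '[[0,0,-5.5,-2,-40,0,0],[0,0,-5.5,-2,-40,0,0],[0,0,-5.5,-2,-40,0,0],[0,0,-5.5,-2,-40,0,0],[0,0,-5.5,-2,-40,0,0]]'
python3 - <<'E'
from h import *
s=manip.state();print(s["joints"].round(3),s["time_s"])
E
python3 -m jog '[[0,0,-5.5,-2,-40,0,0],[0,0,-5.5,-2,-40,0,0],[0,0,-5.5,-2,-40,0,0],[0,0,-5.5,-2,-40,0,0],[0,0,-5.5,-2,-40,0,0]]';python3 -m jog '[[0,0,-5.5,-2,-40,0,0],[0,0,-5.5,-2,-40,0,0],[0,0,-5.5,-2,-40,0,0],[0,0,-5.5,-2,-40,0,0],[0,0,-5.5,-2,-40,0,0]]'
python3 - <<'E'
from h import *
s=manip.state();print(s["joints"].round(3),s["time_s"])
E
```

```text
time_s: 1.4
tool_pos: [0.2725, -0.3187, 0.5285]
tcp_rot: [-0.0, 0.909, -0.417, -0.0]
force: [0.8, -0.6, -0.5]
gripper_width: 1.002
[ 1.035 -0.045 -0.263  1.606 -0.012  1.58  -0.088] 1.4
time_s: 1.82
tool_pos: [0.3877, -0.157, 0.5284]
tcp_rot: [-0.0, 0.982, -0.189, -0.0]
force: [0.5, -0.7, 0.2]
gripper_width: 0.998
time_s: 2.23
tool_pos: [0.415, 0.0396, 0.5284]
tcp_rot: [-0.0, 0.999, 0.05, -0.0]
force: [0.7, 0.8, 0.1]
gripper_width: 0.999
[ 0.581 -0.036 -0.739  1.59  -0.024  1.579 -0.058] 2.2333
```

```bash
cat > kin.py <<'E'
import numpy as np
from scipy.spatial.transform import Rotation as Rn
from scipy.optimize import least_squares
Q=np.array([[1.27880943,0.53717232,-0.00444421,1.53886921,0.00259023,1.06729378,-0.07120256],[1.263,-.058,-.024,1.616,-.001,1.584,-.106],[1.035,-.045,-.263,1.606,-.012,1.58,-.088],[.581,-.036,-.739,1.59,-.024,1.579,-.058]])
P=np.array([[.1453686,-.63290258,.23783656],[.0936,-.4078,.5299],[.2725,-.3187,.5285],[.415,.0396,.5284]])
QT=np.array([[0,.782285,-.62292,0],[0,.782,-.623,0],[0,.909,-.417,0],[0,.999,.05,0]])
def fk(p,q):
    c,h,L1,L2,Lh,e1,e2,s3,s5,c7=p
    R=Rn.from_euler('z',c-q[0]); x=np.array([0,0,h])
    R=R*Rn.from_euler('y',q[1])*Rn.from_euler('z',s3*q[2]); x=x+R.apply([e1,0,L1])
    R=R*Rn.from_euler('y',q[3]); x=x+R.apply([e2,0,0])
    R=R*Rn.from_euler('z',s5*q[4]); x=x+R.apply([0,0,L2])
    R=R*Rn.from_euler('y',q[5])*Rn.from_euler('z',s5*q[6]+c7+np.pi); x=x+R.apply([0,0,Lh])
    return x,R
E
python3 - <<'E'
from kin import *
for s3 in(-1,1):
  for s5 in (-1,1):
    def res(v):
        p=list(v[:5])+[v[5],v[6],s3,s5,v[7]]
        r=[]
        for q,x,t in zip(Q,P,QT):
            X,R=fk(p,q); r+=list(X-x); r+=list(.3*(R*Rn.from_quat([t[1],t[2],t[3],t[0]]).inv()).as_rotvec())
        r+=list(.001*(np.array(v[5:7]))); 
        return r
    o=least_squares(res,[-.065,.34,.4,.4,.27,0,0,0]);print(s3,s5,o.x.round(4),o.cost, np.abs(o.fun).max())
E
```

```text
-1 -1 [-8.7700e-02  5.7087e+00  2.8000e-03  3.4620e-01  5.7766e+00  8.2100e-02
 -5.8710e-01 -8.7700e-02] 0.0001559221207662304 0.011943477147100146
-1 1 [-0.0822  0.1408 -0.125   0.2585  0.2176  0.1616 -0.721   0.0787] 0.0004883557407832226 0.015441401779822382
1 -1 [ -0.0308   7.5602 -14.0794  -3.789    9.7564   3.64   -16.6608  -0.5453] 0.07001460891147498 0.28884875384673087
1 1 [ 0.1918 27.7855 -5.6573 -1.2576 28.7335  1.4324 -7.0735 -0.1619] 0.19422401111760695 0.33334069818968154
```

```bash
cat > log.py <<'E'
from rig import manip
import json
s=manip.state()
open('log.jsonl','a').write(json.dumps([list(map(float,s["joints"])),list(map(float,s["tool_pos"])),list(map(float,s["tcp_rot"]))])+"\n")
print(s["joints"].round(3))
E
python3 log.py
python3 -m jog '[[0,0,-1,5,-29,25,0],[0,0,-1,5,-29,25,0],[0,0,-1,5,-29,25,0],[0,0,-1,5,-29,25,0],[0,0,-1,5,-29,25,0]]';python3 log.py
python3 -m jog '[[0,0,-1,5,-29,25,0],[0,0,-1,5,-29,25,0],[0,0,-1,5,-29,25,0],[0,0,-1,5,-29,25,0],[0,0,-1,5,-29,25,0]]';python3 log.py
python3 - <<'E'
from h import *
import pickle
s=manip.state();im,d=manip.get_image("wrist");cv2.imwrite("pics/w1.png",im[:,:,::-1]);pickle.dump((s,d),open("pics/w1.pkl","wb"))
E
```

```text
[ 0.581 -0.036 -0.739  1.59  -0.024  1.579 -0.058]
time_s: 2.65
tool_pos: [0.4208, 0.1858, 0.4026]
tcp_rot: [0.0, 0.996, 0.091, 0.0]
force: [-0.2, 0.1, -0.3]
gripper_width: 1.003
[ 0.343  0.139 -0.935  1.75   0.117  1.31  -0.435]
time_s: 3.07
tool_pos: [0.4141, 0.3326, 0.277]
tcp_rot: [0.0, 0.991, 0.135, -0.0]
force: [-0.1, -0.2, 0.4]
gripper_width: 1.002
[-0.047  0.441 -0.926  1.772  0.388  1.125 -0.83 ]
```

View pics/w1.png

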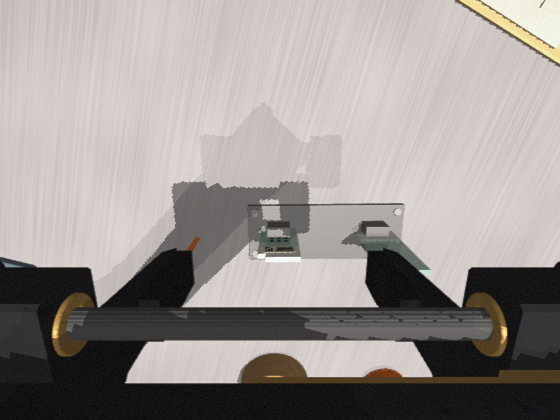

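Run:
```python
import cv2
s=cv2.imread('pics/w1.png')
a=cv2.resize(s[195:275,235:335],None,fx=7,fy=7,interpolation=cv2.INTER_CUBIC);cv2.imwrite('pics/w1z.png',a)
```

```text
(no output)
```

View pics/w1z.png

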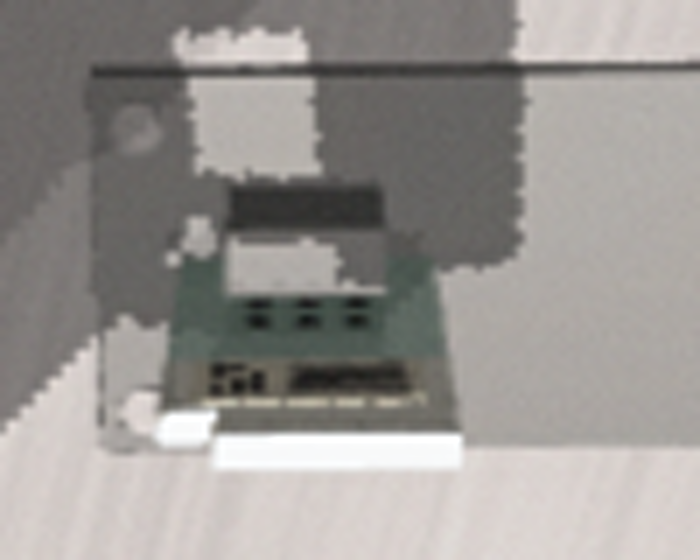

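The label and notch are clear. The label is on the +Y face toward the wrist camera, frosted end up, and the notch is at the left (-X), around pixel (262,256). Now the precise pose.

Run:
```python
from h import *
import pickle
s,d=pickle.load(open('pics/w1.pkl','rb'))
W=cam("wrist",s)
g=lambda u,v:(235+u/7,195+v/7)
def p(n,uv,z): X=plane(W,*g(*uv),z);print(n,X.round(4));return X
tl=p("notch-step +Y",(215,432),.095);tr=p("TR +Y",(462,432),.095);bl=p("notch-step -Y",(214,468),.095);br=p("TR -Y",(463,468),.095)
nl=p("notch left+Y",(158,412),.085);nlb=p("notch left -Y",(157,447),.085)
print("len",np.linalg.norm(tr-tl),"thick",np.linalg.norm(bl-tl),"ang",np.degrees(np.arctan2(*(tr-tl)[1::-1])),np.degrees(np.arctan2(*(br-bl)[1::-1])))
u=(tr-tl)/np.linalg.norm(tr-tl);mid=(tr+br)/2; c=mid-u*.025;print("centre",c)
print("alt from notch", (nl+nlb)/2+u*.025)
# board edge
a=plane(W,*g(92,70),.008);b=plane(W,403,205,.008);print("board",a,b,np.degrees(np.arctan2(*(b-a)[1::-1])),np.linalg.norm(b-a))
for q in [(340,450),(300,385)]:
    U,V=g(*q);print(dep(W,U,V,d[int(V),int(U)]))
```

```text
notch-step +Y [0.4201 0.2526 0.095 ]
TR +Y [0.4587 0.2634 0.095 ]
notch-step -Y [0.4215 0.2464 0.095 ]
TR -Y [0.4607 0.2573 0.095 ]
notch left+Y [0.4107 0.2491 0.085 ]
notch left -Y [0.4122 0.2429 0.085 ]
len 0.04006785617863036 thick 0.006381114002828128 ang 15.532873797203058 15.533023499556172
centre [0.43557199 0.2536284  0.095     ]
alt from notch [0.43553621 0.25269315 0.085     ]
board [0.38380854 0.28146034 0.008     ] [0.58790858 0.33818295 0.008     ] 15.531446914980018 0.21183550782277172
[0.44031361 0.25547518 0.09608523]
[0.43286984 0.25778089 0.07934288]
```

```bash
cat > kin.py <<'E'
import numpy as np, json
from scipy.spatial.transform import Rotation as Rn
from scipy.optimize import least_squares
Q=[[1.27880943,0.53717232,-0.00444421,1.53886921,0.00259023,1.06729378,-0.07120256],[1.263,-.058,-.024,1.616,-.001,1.584,-.106],[1.035,-.045,-.263,1.606,-.012,1.58,-.088]]
P=[[.1453686,-.63290258,.23783656],[.0936,-.4078,.5299],[.2725,-.3187,.5285]]
T=[[0,.782285,-.62292,0],[0,.782,-.623,0],[0,.909,-.417,0]]
for l in open('log.jsonl'):
    a,b,c=json.loads(l);Q.append(a);P.append(b);T.append(c)
def fk(v,q,s3=-1,s5=-1,s7=-1,full=False):
    c,h,L1,L2,Lh,x1,y1,x2,y2,x3,y3,c7=v
    E=Rn.from_euler
    R=E('z',c-q[0]); x=np.array([0,0,h]); pts=[x]
    R=R*E('y',q[1])*E('z',s3*q[2]); x=x+R.apply([x1,y1,L1]);pts.append(x)
    R=R*E('y',q[3]); R=R*E('z',s5*q[4]); x=x+R.apply([x2,y2,L2]);pts.append(x)
    R=R*E('y',q[5])*E('z',c7+np.pi); R=R*E('z',s7*q[6]); x=x+R.apply([0,0,Lh])+0
    x=x+R.apply([0,0,0]);pts.append(x)
    if full: return pts,R
    return x,R
def res(v,s):
    r=[]
    for q,x,t in zip(Q,P,T):
        X,R=fk(v,q,*s); r+=list(X-np.array(x)); r+=list(.3*(R*Rn.from_quat([t[1],t[2],t[3],t[0]]).inv()).as_rotvec())
    r+=list(.002*np.array(v[5:12])); return r
E
python3 - <<'E'
from kin import *
import itertools
for s in itertools.product((-1,1),repeat=3):
    o=least_squares(res,[0,.34,.4,.4,.27]+[0]*7,args=(s,),max_nfev=300);print(s,o.x.round(3),round(o.cost,7), np.abs(o.fun[:-7]).max().round(5))
E
```

```text
(-1, -1, -1) [-2.700e-02 -8.261e+00  4.860e-01  4.110e-01 -8.291e+00  2.300e-02
 -5.500e-02 -7.000e-03  2.500e-02  0.000e+00  0.000e+00 -2.700e-02] 0.0001392 0.01033
(-1, -1, 1) [-2.70e-02 -8.26e+00  4.86e-01  4.11e-01 -8.29e+00  2.30e-02 -5.50e-02
 -7.00e-03  2.50e-02  0.00e+00  0.00e+00  5.03e-01] 0.0873787 0.33902
(-1, 1, -1) [-0.011 -0.007  0.573  0.442 -0.023 -0.001 -0.015  0.065 -0.022  0.
  0.    -0.078] 0.0285778 0.18229
(-1, 1, 1) [-0.011 -0.007  0.573  0.442 -0.023 -0.001 -0.015  0.065 -0.022  0.
  0.     0.443] 0.0773584 0.24602
(1, -1, -1) [-0.497 -1.709  3.293  0.213 -1.724  0.058 -0.7    2.803  1.004  0.
  0.    -1.436] 0.3037128 0.30457
(1, -1, 1) [-0.497 -1.709  3.293  0.213 -1.724  0.058 -0.7    2.803  1.004  0.
  0.    -0.915] 0.2297235 0.30457
(1, 1, -1) [  -0.348 -253.015    0.89    -0.624 -253.501    0.717    1.109    0.916
   -0.837    0.       0.      -1.362] 0.3300209 0.32695
(1, 1, 1) [  -0.348 -253.018    0.89    -0.624 -253.504    0.717    1.109    0.916
   -0.837    0.       0.      -0.833] 0.2176429 0.26268
```

```bash
sed -i 's/x=x+R.apply(\[0,0,Lh\])+0/x=x+R.apply([0,0,Lh])/; s/R=R\*E(.y.,q\[5\])\*E(.z.,c7+np.pi);/R=R*E("y",q[5]); x=x+R.apply([x3,y3,0]); R=R*E("z",c7+np.pi);/' kin.py
python3 - <<'E'
from kin import *
s=(-1,-1,-1)
o=least_squares(res,[0,.34,.4,.4,.27]+[0]*7,args=(s,),max_nfev=500);print(s,o.x.round(3),round(o.cost,7), np.abs(o.fun[:-7]).max().round(5))
print(o.fun[:-7].reshape(-1,6).round(4)*1000)
E
```

```text
(-1, -1, -1) [-2.700e-02 -8.734e+00  4.860e-01  4.350e-01 -8.767e+00  8.000e-03
 -3.900e-02 -7.000e-03  5.000e-03  1.000e-02  5.000e-03 -2.700e-02] 0.000132 0.01055
[[-3.1  3.5  2.8  0.5  0.1 -0. ]
 [ 4.8 10.5 -0.1  0.1  0.2  0.1]
 [ 1.5 -0.9 -0.   0.3  0.1 -0. ]
 [ 6.5 -3.5  0.3  0.  -0.  -0. ]
 [-0.2  2.1 -0.3 -0.   0.  -0. ]
 [ 5.2  1.9 -2.7  0.   0.  -0. ]]
```

```bash
cat > kin2.py <<'E'
from kin import Q,P,T
import numpy as np
from scipy.spatial.transform import Rotation as Rn
from scipy.optimize import least_squares
E=Rn.from_euler
def fk(v,q,full=False):
    R=E('z',-q[0]); x=R.apply([v[0],v[1],v[2]]);pts=[x]
    R=R*E('y',q[1])*E('z',-q[2]); x=x+R.apply([v[3],v[4],v[5]]);pts.append(x)
    R=R*E('y',q[3])*E('z',-q[4]); x=x+R.apply([v[6],v[7],v[8]]);pts.append(x)
    R=R*E('y',q[5]); x=x+R.apply([v[9],v[10],0]);
    R=R*E('z',np.pi-q[6]); x=x+R.apply([0,0,v[11]]);pts.append(x)
    return (pts,R) if full else (x,R)
v0=np.array([0,0,.36,0,0,.42,0,0,.4,0,0,.27])
def fit(w=.003):
    def res(v):
        r=[]
        for q,x in zip(Q,P): r+=list(fk(v,q)[0]-np.array(x))
        return r+list(w*(v-v0))
    return least_squares(res,v0)
E
python3 - <<'E'
from kin2 import *
for w in (.001,.01,.03):
    o=fit(w);print(o.x.round(3));print(o.fun[:-12].reshape(-1,3).round(4)*1000)
E
```

```text
[ 0.    -0.024  0.31  -0.    -0.02   0.504 -0.    -0.     0.447  0.
 -0.     0.289]
[[-0.   0.  -0. ]
 [-0.  -0.  -0. ]
 [ 0.   0.1 -0.1]
 [ 0.  -0.   0.1]
 [-0.  -0.   0. ]
 [ 0.   0.  -0. ]]
[ 0.    -0.024  0.325  0.    -0.02   0.504 -0.    -0.     0.446  0.
 -0.     0.304]
[[-0.   0.  -0. ]
 [-0.  -0.1 -0. ]
 [ 0.   0.1 -0.1]
 [ 0.  -0.   0.1]
 [ 0.  -0.   0.1]
 [-0.   0.  -0. ]]
[ 0.    -0.024  0.325  0.003 -0.022  0.503 -0.001  0.001  0.443  0.
  0.001  0.305]
[[ 0.   0.1 -0.1]
 [ 0.  -0.1 -0.1]
 [ 0.   0.  -0.2]
 [-0.  -0.2  0.1]
 [ 0.1 -0.   0.3]
 [-0.2  0.1 -0. ]]
```

```bash
python3 -m jog '[[-3,0,0,0,0,0,0],[-3,0,0,0,0,0,0],[-3,0,0,0,0,0,0],[-3,0,0,0,0,0,0],[-3,0,0,0,0,0,0]]';python3 log.py
python3 - <<'E'
from kin2 import *
for w in (.0001,.001):
    o=fit(w);print(o.x.round(4));print(o.fun[:-12].reshape(-1,3).round(4)*1000)
R=fk(o.x,Q[-1])[1].as_quat();print(R,T[-1])
np.save('v.npy',o.x)
E
```

```text
time_s: 3.53
tool_pos: [0.4144, 0.3314, 0.2787]
tcp_rot: [0.131, 0.982, 0.133, 0.018]
force: [0.8, 0.8, -0.5]
gripper_width: 1.001
[-0.282  0.498 -0.831  1.69   0.555  1.353 -1.007]
[ 0.000e+00 -2.440e-02  3.485e-01 -1.000e-04 -2.030e-02  5.044e-01
 -1.000e-04 -1.000e-04  4.464e-01  3.000e-04 -2.000e-04  3.280e-01]
[[-0.  -0.  -0. ]
 [-0.  -0.1 -0. ]
 [ 0.   0.1 -0.1]
 [ 0.  -0.   0.1]
 [ 0.  -0.   0. ]
 [-0.  -0.  -0. ]
 [-0.   0.   0. ]]
[ 0.000e+00 -2.440e-02  3.485e-01 -0.000e+00 -2.030e-02  5.044e-01
 -1.000e-04 -1.000e-04  4.464e-01  3.000e-04 -1.000e-04  3.280e-01]
[[-0.  -0.  -0. ]
 [-0.  -0.1 -0. ]
 [ 0.   0.1 -0.1]
 [ 0.  -0.   0.1]
 [ 0.  -0.   0. ]
 [-0.  -0.  -0. ]
 [-0.   0.   0. ]]
[0.98228618 0.13306018 0.01771563 0.13074784] [0.1307478404131401, 0.9822861839220471, 0.13306018026942235, 0.017715629535277184]
```

Kinematic model fits to 0.1 mm. Now checking which final tool directions are reachable.

```bash
cat > ik.py <<'E'
from kin2 import fk
import numpy as np
from scipy.spatial.transform import Rotation as Rn
from scipy.optimize import least_squares
v=np.load('v.npy')
lo=np.array([-2.7,-.37,-1.27,.24,-1.31,.19,-2.76]);hi=np.array([2.7,2.16,1.26,2.4,4.45,1.91,2.76])
lens=np.array([.511,-.22,.38])
GX=.018  # plate x of grasp point
def err(q,p,R):
    x,r=fk(v,q); return np.r_[x-p,.3*(r*R.inv()).as_rotvec()]
def solve(p,R,q0,m=.05,w=.003):
    o=least_squares(lambda q:np.r_[err(q,p,R),w*(q-q0)],np.clip(q0,lo+m+.001,hi-m-.001),bounds=(lo+m,hi-m))
    return o.x,np.linalg.norm(err(o.x,p,R))
def final(phi,a,gx=GX):
    """tool pointing azimuth phi(deg), a=deg below horizontal; plate level, label up"""
    f=np.radians(phi);d=np.array([np.cos(f),np.sin(f),0]);a=np.radians(a)
    z=d*np.cos(a)-np.array([0,0,1])*np.sin(a)
    x=np.cross(d,[0,0,1.])*1  # jaw
    # at grasp tool x=Xr, -plate x=down->d, label Yr->up. Xr = Yr x Zr -> up x (plate x = -d)
    x=np.cross([0,0,1.],-d)
    y=np.cross(z,x)
    w=lens-[0,0,.14]; G=w-d*(gx+.016); 
    return G+z*.019, Rn.from_matrix(np.c_[x,y,z])
E
python3 - <<'E'
from ik import *
rng=np.random.default_rng(0)
for a in (0,15,25):
  for phi in range(-130,31,20):
    p,R=final(phi,a);best=None
    for k in range(25):
        q0=rng.uniform(lo+.1,hi-.1)
        q,e=solve(p,R,q0,m=.02,w=1e-5)
        if e<1e-3:
            mg=np.min(np.minimum(q-lo,hi-q))
            if best is None or mg>best[0]: best=(mg,q)
    print(a,phi,None if best is None else (round(best[0],2),best[1].round(2)))
E
```

```text
0 -130 (np.float64(0.19), array([-0.54,  1.25,  0.75,  1.4 ,  0.46,  1.72,  2.45]))
0 -110 (np.float64(0.41), array([-0.63,  1.09,  0.59,  1.68,  0.74,  1.5 ,  2.23]))
0 -90 (np.float64(0.43), array([-0.68,  0.97,  0.46,  1.97,  1.07,  1.34,  1.96]))
0 -70 (np.float64(0.17), array([-0.27,  0.84, -0.11,  2.23,  1.58,  1.65,  1.64]))
0 -50 None
0 -30 None
0 -10 None
0 10 (np.float64(0.02), array([ 1.57,  1.02, -0.76,  2.38,  4.3 ,  1.01,  1.89]))
0 30 (np.float64(0.17), array([ 1.84,  1.29, -1.1 ,  2.1 , -1.  ,  0.63,  1.07]))
15 -130 (np.float64(0.28), array([-0.49,  1.07,  0.66,  1.44,  0.42,  1.63,  2.41]))
15 -110 (np.float64(0.5), array([-0.56,  0.91,  0.5 ,  1.72,  0.72,  1.41,  2.26]))
15 -90 (np.float64(0.42), array([-0.25,  0.73, -0.06,  1.98,  1.21,  1.49,  1.97]))
15 -70 (np.float64(0.15), array([-0.01,  0.67, -0.39,  2.25,  1.59,  1.54,  1.84]))
15 -50 None
15 -30 None
15 -10 None
15 10 None
15 30 (np.float64(0.16), array([ 1.8 ,  1.05, -1.11,  2.13, -0.96,  0.52,  0.87]))
25 -130 (np.float64(0.35), array([-0.43,  0.95,  0.57,  1.48,  0.41,  1.56,  2.38]))
25 -110 (np.float64(0.5), array([-0.39,  0.77,  0.29,  1.73,  0.76,  1.41,  2.23]))
25 -90 (np.float64(0.42), array([-0.06,  0.64, -0.26,  1.98,  1.21,  1.45,  2.05]))
25 -70 (np.float64(0.17), array([ 0.24,  0.6 , -0.64,  2.23,  1.57,  1.47,  1.99]))
25 -50 None
25 -30 None
25 -10 None
25 10 (np.float64(0.02), array([ 1.67,  0.71, -1.02,  2.38,  4.15,  0.47,  1.64]))
25 30 (np.float64(0.17), array([ 1.61,  0.75, -0.89,  2.14, -1.14,  0.63,  0.88]))
```

```bash
cat > to.py <<'E'
import sys
from h import *
from ik import *
# usage: to.py x y z [yaw tiltx] : displacement in tool frame to target TCP
s=manip.state();q=s["tcp_rot"];R=Rn.from_quat([q[1],q[2],q[3],q[0]]);p=s["tool_pos"]
t=np.array(list(map(float,sys.argv[1:4])))
print("tool-frame mm",(R.inv().apply(t-p)*1000).round(1),"t",s["time_s"],"q",s["joints"].round(2),"zaxis",R.apply([0,0,1]).round(3),"xaxis",R.apply([1,0,0]).round(3))
E
python3 to.py .4368 .2483 .0521
python3 -m jog '[[0,0,0,0,5,30,0],[0,0,0,0,5,30,0],[0,0,0,0,5,30,0],[0,0,0,0,5,30,0],[0,0,0,0,5,30,0]]';python3 log.py;python3 to.py .4368 .2483 .0521
python3 - <<'E'
from h import *
import pickle
s=manip.state();im,d=manip.get_image("wrist");cv2.imwrite("pics/w2.png",im[:,:,::-1]);pickle.dump((s,d),open("pics/w2.pkl","wb"))
im,d=manip.get_image("scene");cv2.imwrite("pics/s2.png",cv2.resize(im[120:280,240:440,::-1],None,fx=3.7,fy=3.7))
E
```

```text
tool-frame mm [ -0.5  23.8 241.2] t 3.5333 q [-0.28  0.5  -0.83  1.69  0.56  1.35 -1.01] zaxis [ 0.07  -0.252 -0.965] xaxis [0.964 0.266 0.   ]
time_s: 3.95
tool_pos: [0.4312, 0.27, 0.139]
tcp_rot: [0.129, 0.982, 0.133, 0.017]
force: [0.5, -0.1, 0.2]
gripper_width: 0.999
[-0.236  0.622 -0.74   1.885  0.713  1.075 -1.083]
tool-frame mm [-0.3 -0.8 89.8] t 3.95 q [-0.24  0.62 -0.74  1.89  0.71  1.08 -1.08] zaxis [ 0.069 -0.25  -0.966] xaxis [ 0.964  0.266 -0.   ]
```

View pics/w2.png

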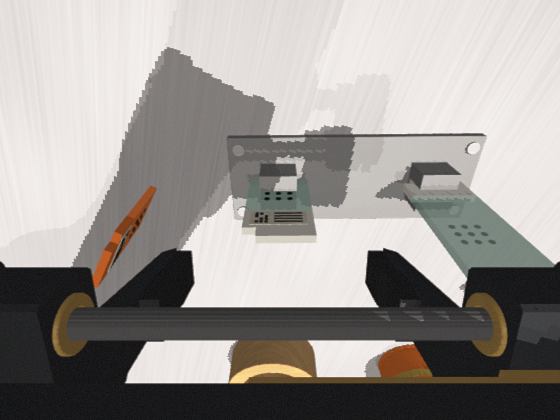

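View pics/s2.png

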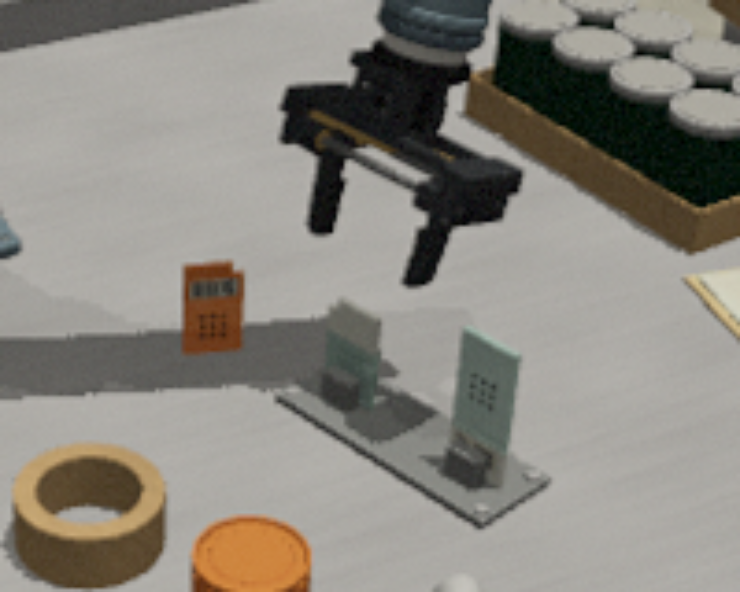

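Run:
```python
from h import *
import pickle
s,d=pickle.load(open('pics/w2.pkl','rb'));W=cam("wrist",s)
im=cv2.imread('pics/w2.png');cv2.imwrite('pics/w2z.png',cv2.resize(im[180:250,235:325],None,fx=8,fy=8,interpolation=cv2.INTER_CUBIC))
T=cam("top");f=lambda u,v:(155+u/4.7,195+v/4.7)
for p in [(255,512),(350,538)]: print("orange top",plane(T,*f(*p),.085).round(3))
for p in [(155,188),(122,252)]: print("orange wrist",plane(W,*p,.085).round(3))
# long plate near top corner 
for p in [(404,197),(465,290)]: print(dep(W,*p,d[p[1],p[0]]).round(3))
```

```text
orange top [0.326 0.211 0.085]
orange top [0.313 0.158 0.085]
orange wrist [0.351 0.264 0.085]
orange wrist [0.332 0.206 0.085]
[0.549 0.27  0.01 ]
[0.47  0.323 0.198]
```

View pics/w2z.png

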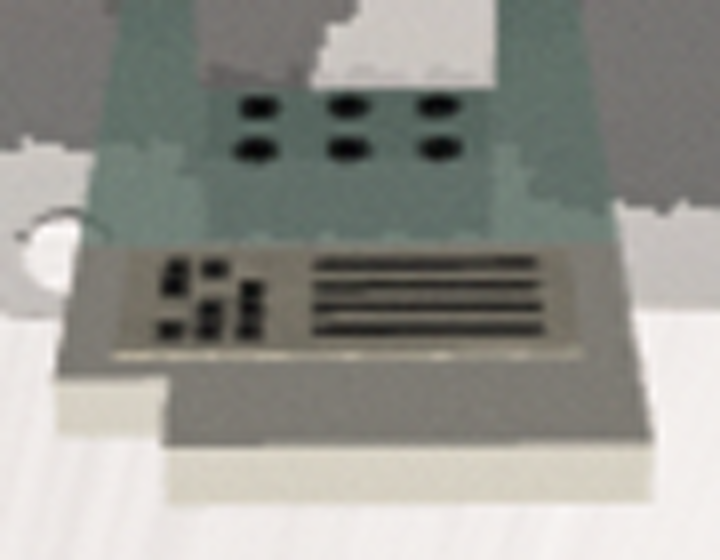

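```bash
python3 - <<'E'
from h import *
import pickle
s,d=pickle.load(open('pics/w2.pkl','rb'));W=cam("wrist",s)
g=lambda u,v:(235+u/8,180+v/8)
a=[plane(W,*g(*p),.095) for p in [(165,445),(652,443),(166,503),(652,501)]]
n=[plane(W,*g(*p),.085) for p in [(57,378),(58,435)]]
for x in a+n: print(x.round(4))
u=a[1]-a[0];L=np.linalg.norm(u);u/=L;print(L,np.degrees(np.arctan2(u[1],u[0])),"c",(a[1]+a[3])/2-u*.025,(n[0]+n[1])/2+u*.025)
E
python3 to.py .4368 .2483 .0521
```

```text
[0.4199 0.2524 0.095 ]
[0.458  0.2631 0.095 ]
[0.4213 0.2467 0.095 ]
[0.4599 0.2576 0.095 ]
[0.4105 0.2496 0.085 ]
[0.4118 0.2438 0.085 ]
0.03963730533405374 15.784436994321748 c [0.43490258 0.25355581 0.095     ] [0.43516588 0.25347545 0.085     ]
tool-frame mm [ 2.5 -3.8 86.8] t 4.05 q [-0.24  0.62 -0.74  1.89  0.71  1.08 -1.08] zaxis [ 0.063 -0.256 -0.965] xaxis [ 0.965  0.264 -0.007]
```

```bash
python3 - <<'E'
from h import *
for i in range(3):
    s=manip.state();print(s["tool_pos"].round(4),s["joints"].round(4),s["dq"].round(3),s["force"].round(1))
E
python3 to.py .4363 .2488 .0521
```

```text
[0.4299 0.2663 0.1368] [-0.2352  0.6249 -0.7368  1.8877  0.7115  1.0778 -1.0828] [-0.015 -0.052 -0.068 -0.078 -0.047  0.053  0.025] [ 0.9 -0.6 -0.9]
[0.4299 0.2663 0.1368] [-0.2352  0.6249 -0.7368  1.8877  0.7115  1.0778 -1.0828] [-0.015 -0.052 -0.068 -0.078 -0.047  0.053  0.025] [ 0.9 -0.6 -0.9]
[0.4299 0.2663 0.1368] [-0.2352  0.6249 -0.7368  1.8877  0.7115  1.0778 -1.0828] [-0.015 -0.052 -0.068 -0.078 -0.047  0.053  0.025] [ 0.9 -0.6 -0.9]
tool-frame mm [ 2.1 -4.4 86.6] t 4.05 q [-0.24  0.62 -0.74  1.89  0.71  1.08 -1.08] zaxis [ 0.063 -0.256 -0.965] xaxis [ 0.965  0.264 -0.007]
```

```bash
python3 -m jog '[[0,0,0,0,0,15,0],[0,0,0,0,0,15,0],[0,0,0,0,0,0,0],[0,0,0,0,0,0,0],[0,0,0,0,0,0,0]]'; python3 to.py .4363 .2488 .0521
```

```text
time_s: 4.47
tool_pos: [0.4334, 0.2643, 0.112]
tcp_rot: [0.129, 0.982, 0.133, 0.018]
force: [-0.2, -0.2, 0.2]
gripper_width: 1.001
tool-frame mm [-1.4 -0.2 61.9] t 4.4667 q [-0.24  0.66 -0.71  1.9   0.75  1.03 -1.11] zaxis [ 0.07  -0.248 -0.966] xaxis [0.964 0.267 0.001]
```

```bash
python3 -m jog '[[0,0,0,-1.4,0,20,0],[0,0,0,0,0,20,0],[0,0,0,0,0,15,0],[0,0,0,0,0,7,0],[0,0,0,0,0,0,0]]'; python3 to.py .4363 .2488 .0521; python3 -m jog '[[0,0,0,0,0,0,60],[0,0,0,0,0,0,90],[0,0,0,0,0,0,120],[0,0,0,0,0,0,150],[0,0,0,0,0,0,200]]' 30;python3 to.py .4363 .2488 .0521;  python3 -m jog '[[0,0,0,0,0,0,255],[0,0,0,0,0,0,255],[0,0,0,0,0,0,255],[0,0,0,0,0,0,255],[0,0,0,0,0,0,255]]' 30;python3 to.py .4363 .2488 .0521;python3 - <<'E'
from h import *
im,d=manip.get_image("wrist");cv2.imwrite("pics/w3.png",im[:,:,::-1])
im,d=manip.get_image("scene");cv2.imwrite("pics/s3.png",cv2.resize(im[120:280,240:440,::-1],None,fx=3.7,fy=3.7))
E
```

```text
time_s: 4.88
tool_pos: [0.4357, 0.2469, 0.0505]
tcp_rot: [0.13, 0.982, 0.133, 0.017]
force: [-0.1, 0.1, 0.3]
gripper_width: 1.002
tool-frame mm [ 1.1 -1.2 -2. ] t 4.8833 q [-0.26  0.75 -0.65  1.94  0.85  0.93 -1.18] zaxis [ 0.067 -0.251 -0.966] xaxis [ 0.964  0.266 -0.002]
time_s: 5.3
tool_pos: [0.4364, 0.2479, 0.0519]
tcp_rot: [0.129, 0.982, 0.133, 0.018]
force: [-0.4, -0.2, -0.2]
gripper_width: 0.642
tool-frame mm [ 0.2 -0.8 -0.4] t 5.3 q [-0.26  0.74 -0.65  1.94  0.85  0.93 -1.18] zaxis [ 0.07  -0.249 -0.966] xaxis [0.964 0.266 0.001]
time_s: 5.72
tool_pos: [0.4363, 0.2477, 0.0517]
tcp_rot: [0.129, 0.982, 0.133, 0.018]
force: [-0.1, -0.0, 4.9]
gripper_width: 0.563
tool-frame mm [ 0.3 -0.9 -0.7] t 5.7167 q [-0.26  0.74 -0.65  1.94  0.85  0.93 -1.18] zaxis [ 0.069 -0.249 -0.966] xaxis [0.964 0.266 0.   ]
```

View pics/w3.png

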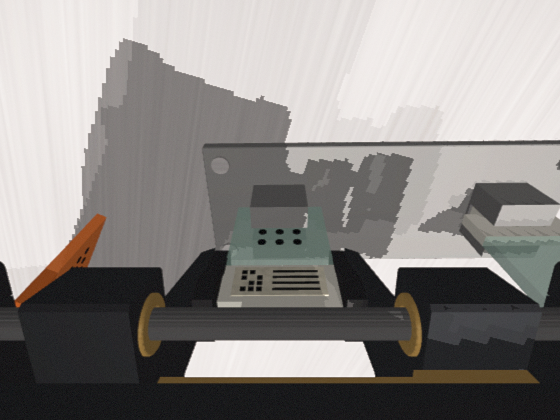

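View pics/s3.png

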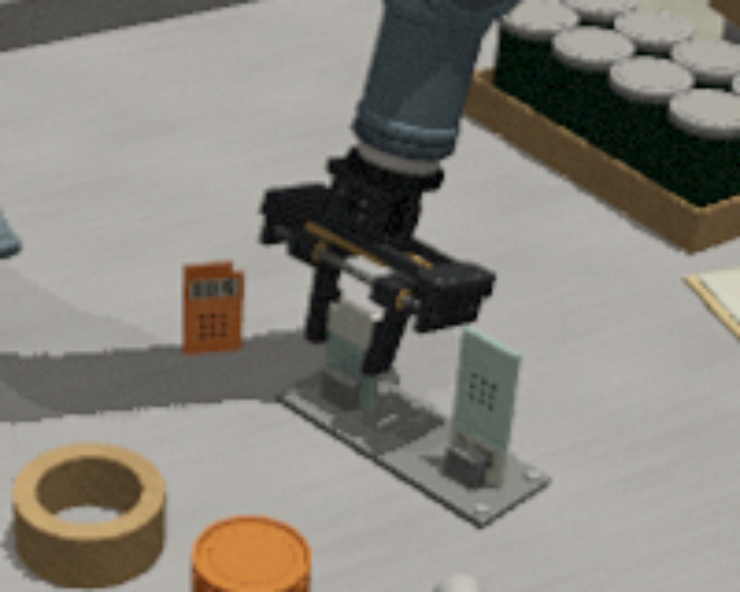

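Gripped at 49.5 mm opening, which matches the plate's 50 mm width. The label is visible just below the fingers and the other plate hasn't moved. Lifting straight up.

```bash
python3 -m jog '[[0,0,0,0,1.5,-6,255],[0,0,0,0,4,-15,255],[0,0,0,0,7.8,-29,255],[0,0,0,0,7.8,-29,255],[0,0,0,0,7.8,-29,255]]' 40; python3 -m jog '[[0,0,0,0,10,-37,255],[0,0,0,0,10,-37,255],[0,0,0,0,10,-37,255],[0,0,0,0,8,-29,255],[0,0,0,0,4,-15,255]]'; python3 log.py
```

```text
time_s: 6.23
tool_pos: [0.4354, 0.2472, 0.1642]
tcp_rot: [0.129, 0.982, 0.133, 0.017]
force: [0.8, 1.1, -0.4]
gripper_width: 0.558
time_s: 6.65
tool_pos: [0.4366, 0.248, 0.3277]
tcp_rot: [0.128, 0.983, 0.133, 0.019]
force: [0.3, 0.5, -0.6]
gripper_width: 0.558
[-0.082  0.363 -0.855  1.733  0.491  1.36  -0.807]
```

```bash
cat > sim.py <<'E'
from ik import *
def J(q):
    x0,r0=fk(v,q);A=np.zeros((6,7))
    for i in range(7):
        d=q.copy();d[i]+=1e-6;x,r=fk(v,d);A[:3,i]=(x-x0)/1e-6;A[3:,i]=(r*r0.inv()).as_rotvec()/1e-6
    return A
def sim(q,rows,verbose=True):
    q=np.array(q,float);p,R=fk(v,q);out=[]
    for k,r in enumerate(rows):
        p=p+R.apply(np.array(r[3:6])/1000);R=R*Rn.from_rotvec(np.radians(r[:3]))
        qs=q.copy()
        for _ in range(6):
            x,rr=fk(v,q);e=np.r_[p-x,(R*rr.inv()).as_rotvec()]
            A=J(q);dq=A.T@np.linalg.solve(A@A.T+1e-6*np.eye(6),e)
            q=np.clip(q+dq,lo,hi)
        e=np.linalg.norm(p-fk(v,q)[0])
        sp=np.abs(q-qs)*12/np.array([2.39,2.39]+[3.14]*5)
        out.append((k,q.copy(),e,sp.max()))
        if verbose and (k%5==4 or k==len(rows)-1): print(k,q.round(2),"e",round(e*1000,1),"margin",np.min(np.minimum(q-lo,hi-q)).round(2),"spd",round(max(o[3] for o in out[-5:]),2),"tcp",p.round(3),"wr",fk(v,q,True)[0][2].round(2),"el",fk(v,q,True)[0][1].round(2))
    return q,p,R
E
python3 - <<'E'
from sim import *
from h import manip
q=manip.state()["joints"]
p,R=fk(v,q);print(p,R.apply([1,0,0]),R.apply([0,0,1]))
pf,Rf=final(-100,15);print("final",pf)
up=np.array([0,.259,-.966])
for name,S,shiftrows in [("S",np.array([.50,0.05,.35]),22)]:
    rows=[]
    pp,RR=p,R
    for k in range(22):
        w=(S-p)/22*1000; loc=RR.inv().apply(w); a=up*7.0
        rows.append(list(a)+list(loc)+[255]); RR=RR*Rn.from_rotvec(np.radians(a))
    q2,p2,R2=sim(q,rows)
    print(R2.apply([1,0,0]).round(2),R2.apply([0,0,1]).round(2))
    rows=[[7,0,0,0,0,0,255]]*13
    q3,p3,R3=sim(q2,rows);print(R3.apply([1,0,0]).round(2),R3.apply([0,0,1]).round(2))
    # straight to final
    w=(pf-p3)*1000; n=10
    q4,p4,R4=sim(q3,[[0,0,0]+list(R3.inv().apply(w/n))+[255]]*n)
E
```

```text
[0.43660375 0.24802719 0.3276898 ] [0.96381893 0.2665263  0.00410013] [ 0.07243748 -0.2470853  -0.9662824 ]
final [ 0.51371714 -0.20459031  0.23508244]
4 [ 0.17  0.24 -0.98  1.87  0.51  1.16 -0.12] e 0.0 margin 0.29 spd 0.57 tcp [0.451 0.203 0.333] wr [0.38 0.26 0.65] el [ 0.13 -0.06  0.83]
9 [ 0.52  0.12 -1.08  1.96  0.32  0.93  0.77] e 0.0 margin 0.19 spd 0.76 tcp [0.465 0.158 0.338] wr [0.38 0.16 0.65] el [ 0.05 -0.07  0.85]
14 [ 0.82  0.12 -1.15  1.96  0.06  0.87  1.76] e 0.0 margin 0.12 spd 0.79 tcp [0.48  0.113 0.343] wr [0.41 0.07 0.66] el [ 0.03 -0.08  0.85]
19 [ 0.98  0.3  -1.24  1.85  0.09  1.02  2.45] e 0.0 margin 0.03 spd 0.64 tcp [0.494 0.068 0.348] wr [ 0.46 -0.01  0.66] el [ 0.07 -0.16  0.82]
21 [ 0.99  0.39 -1.27  1.79  0.15  1.12  2.67] e 0.0 margin 0.0 spd 0.52 tcp [0.5  0.05 0.35] wr [ 0.48 -0.03  0.67] el [ 0.09 -0.19  0.81]
[-0.98  0.18 -0.  ] [ 0.05  0.26 -0.97]
4 [ 0.38  0.43 -1.01  1.67  0.6   1.52  2.21] e 0.0 margin 0.26 spd 0.64 tcp [0.5  0.05 0.35] wr [0.52 0.16 0.66] el [ 0.2  -0.12  0.8 ]
9 [-0.12  0.64 -0.7   1.58  0.85  1.91  2.  ] e 17.8 margin 0.0 spd 0.61 tcp [0.5  0.05 0.35] wr [0.55 0.31 0.54] el [ 0.31 -0.    0.75]
12 [-0.55  0.72 -0.14  1.57  0.82  1.91  2.09] e 30.6 margin 0.0 spd 0.75 tcp [0.5  0.05 0.35] wr [0.56 0.36 0.43] el [0.31 0.14 0.72]
[-0.98  0.18 -0.  ] [-0.18 -0.95 -0.25]
4 [-0.41  0.76 -0.09  1.72  0.93  1.69  2.06] e 0.0 margin 0.22 spd 0.17 tcp [ 0.531 -0.065  0.258] wr [0.57 0.24 0.36] el [0.34 0.1  0.71]
9 [-0.26  0.84 -0.02  1.78  1.07  1.49  2.02] e 0.0 margin 0.42 spd 0.16 tcp [ 0.545 -0.187  0.191] wr [0.59 0.12 0.3 ] el [0.37 0.05 0.68]
```

```bash
cat > plan.py <<'E'
from sim import *
from h import manip
import itertools
q0=manip.state()["joints"];p0,R0=fk(v,q0)
Xa=15.5
def pose(yaw,tilt):
    # tool x azimuth yaw, tool pitched 'tilt' from down (deg, about tool x), start -15
    y=np.radians(yaw);x=np.array([np.cos(y),np.sin(y),0]);z=np.array([0,0,-1.]);yy=np.cross(z,x)
    return Rn.from_matrix(np.c_[x,yy,z])*Rn.from_euler('x',np.radians(tilt))
def rows_for(poses,p,R):
    out=[]
    for P,Q in poses:
        a=np.degrees((R.inv()*Q).as_rotvec());t=R.inv().apply(P-p)*1000
        out.append(list(a)+list(t)+[255]);p,R=P,Q
    return out
if __name__=="__main__":
    res=[]
    for phi,f,sx,sy,sz in itertools.product((-100,-110),(0,.3,.6,1),(.44,.5),(-.03,.03),(.30,.38)):
        pf,Rf=final(phi,15);S=np.array([sx,sy,sz])
        yawf=phi+270;N=36 if f==1 else 30
        poses=[]
        for k in range(1,N+1):
            t=k/N
            ty=min(1,t/(.63 if f==1 else .85)); tt=np.clip((t-f*.6)/(1-f*.6),0,1)
            poses.append((p0+(S-p0)*min(1,t/.8),pose(Xa+(yawf-Xa)*ty,-15+90*tt)))
        for k in range(1,11): poses.append((S+(pf-S)*k/10,Rf))
        import io,contextlib
        q=q0.copy();mg=9;em=0
        rows=rows_for(poses,p0,R0)
        qq=q0;p=p0;R=R0
        # sim on true command
        for (P,Q_) in poses:
            for _ in range(3):
                x,rr=fk(v,qq);e=np.r_[P-x,(Q_*rr.inv()).as_rotvec()];A=J(qq)
                qq=np.clip(qq+A.T@np.linalg.solve(A@A.T+1e-6*np.eye(6),e),lo,hi)
            mg=min(mg,np.min(np.minimum(qq-lo,hi-qq)));em=max(em,np.linalg.norm(P-fk(v,qq)[0]))
        res.append((mg,em,phi,f,sx,sy,sz,qq.round(2)))
    res.sort(key=lambda r:-r[0]+r[1]*10)
    for r in res[:8]: print(r)
E
python3 plan.py
```

```text
(np.float64(0.0), np.float64(0.023511751433138297), -100, 0, 0.44, -0.03, 0.3, array([-0.02,  0.81, -0.34,  1.82,  1.19,  1.74,  1.97]))
(np.float64(0.0), np.float64(0.02491684223959723), -100, 0.3, 0.5, -0.03, 0.3, array([-0.04,  0.8 , -0.3 ,  1.83,  1.18,  1.72,  1.98]))
(np.float64(0.0), np.float64(0.026246977108685066), -100, 0.3, 0.44, -0.03, 0.3, array([-0.01,  0.81, -0.34,  1.82,  1.2 ,  1.75,  1.97]))
(np.float64(0.0), np.float64(0.026323042109579413), -100, 1, 0.44, -0.03, 0.3, array([-0.01,  0.81, -0.34,  1.82,  1.2 ,  1.75,  1.97]))
(np.float64(0.0), np.float64(0.029260737274475437), -100, 0.3, 0.5, 0.03, 0.3, array([-0.14,  0.79, -0.17,  1.83,  1.13,  1.65,  2.  ]))
(np.float64(0.0), np.float64(0.029431274735213776), -110, 0, 0.44, -0.03, 0.3, array([-0.08,  0.85, -0.2 ,  1.69,  1.04,  1.76,  2.02]))
(np.float64(0.0), np.float64(0.029604663741111002), -100, 0.6, 0.44, -0.03, 0.3, array([-0.  ,  0.81, -0.35,  1.82,  1.2 ,  1.75,  1.97]))
(np.float64(0.0), np.float64(0.030153471524764247), -100, 0.6, 0.5, -0.03, 0.3, array([-0.04,  0.8 , -0.31,  1.83,  1.18,  1.72,  1.97]))
```

```bash
sed -i 's/itertools.product(.*):$/itertools.product((-85,-95,-105),(0,.5,1),(.36,.42,.5),(-.12,-.08,-.04),(.26,.32)):/' plan.py; time python3 plan.py
```

```text
(np.float64(0.08272361510856685), np.float64(1.6436932006027028e-08), -85, 0.5, 0.36, -0.12, 0.26, array([ 0.12,  0.78, -0.56,  2.03,  1.43,  1.75,  1.9 ]))
(np.float64(0.05077648508835564), np.float64(1.1312566781791438e-08), -85, 0.5, 0.36, -0.12, 0.32, array([ 0.14,  0.79, -0.57,  2.03,  1.44,  1.76,  1.9 ]))
(np.float64(0.03870157648624639), np.float64(1.4737732590230347e-08), -95, 0.5, 0.36, -0.12, 0.26, array([ 0.13,  0.83, -0.55,  1.89,  1.32,  1.83,  1.93]))
(np.float64(0.03149294625337706), np.float64(1.6531104917412625e-08), -85, 0.5, 0.36, -0.08, 0.26, array([ 0.13,  0.79, -0.57,  2.03,  1.44,  1.76,  1.9 ]))
(np.float64(0.025071267238387263), np.float64(2.1456058683465008e-08), -85, 0.5, 0.42, -0.12, 0.26, array([ 0.17,  0.8 , -0.61,  2.03,  1.45,  1.79,  1.9 ]))
(np.float64(0.0010038622564401134), np.float64(1.5702415068113e-08), -85, 0.5, 0.42, -0.12, 0.32, array([ 0.18,  0.8 , -0.63,  2.03,  1.46,  1.8 ,  1.9 ]))
(np.float64(0.0), np.float64(5.862761723579886e-07), -105, 1, 0.36, -0.04, 0.26, array([ 0.02,  0.84, -0.36,  1.75,  1.15,  1.8 ,  1.97]))
(np.float64(0.0), np.float64(8.083724704367067e-07), -105, 1, 0.36, -0.08, 0.26, array([ 0.01,  0.84, -0.34,  1.75,  1.15,  1.79,  1.98]))
real	0m44.862s
user	0m45.278s
sys	0m0.129s
```

```bash
cat > rows.py <<'E'
from sim import *
from plan import pose
from h import manip
q=manip.state()["joints"];p,R=fk(v,q)
S=np.array([.36,-.12,.26])
psi=15.5;tau=-15.
all=[]
sched=[(6,0),(6,0),(6,3),(5.5,4),(5.5,4),(5,4),(0,3)]
for i,(a,b) in enumerate(sched):
    Rm=pose(psi+2.5*a,tau+2.5*b);w=(S-p)/30*1000 if i<6 else np.zeros(3)
    Rs=pose(psi+2*a,tau+2*b)
    t=np.radians(tau+2.0*b+b/2)
    r=np.r_[b,-np.sin(t)*a,-np.cos(t)*a,Rs.inv().apply(w)].round(1)
    print(i,r.tolist()); all+= [list(r)+[255]]*5; psi+=5*a;tau+=5*b
q2,p2,R2=sim(q,all);print(p2,R2.apply([1,0,0]).round(3),R2.apply([0,0,1]).round(3),final(-85,15)[1].apply([0,0,1]))
E
python3 rows.py
```

```text
0 [0.0, 1.6, -5.8, -7.9, 8.8, 4.7]
1 [0.0, 1.6, -5.8, -11.7, 3.7, 3.3]
2 [3.0, 0.8, -5.9, -12.4, -2.3, 1.9]
3 [4.0, -1.0, -5.4, -9.8, -7.4, 3.3]
4 [4.0, -2.7, -4.8, -5.1, -9.0, 7.4]
5 [4.0, -3.8, -3.2, 0.5, -6.7, 10.8]
6 [3.0, -0.0, -0.0, 0.0, 0.0, 0.0]
4 [ 0.17  0.19 -0.96  1.95  0.47  1.12 -0.21] e 0.0 margin 0.31 spd 0.53 tcp [0.424 0.187 0.316] wr [0.36 0.25 0.63] el [ 0.11 -0.06  0.84]
9 [ 0.46 -0.02 -0.96  2.13  0.22  0.83  0.68] e 0.0 margin 0.27 spd 0.77 tcp [0.412 0.127 0.305] wr [0.33 0.15 0.62] el [-0.01 -0.04  0.85]
14 [ 0.55  0.1  -0.86  2.04  0.08  1.03  1.5 ] e 0.0 margin 0.36 spd 0.79 tcp [0.399 0.066 0.293] wr [0.4  0.06 0.62] el [ 0.04 -0.07  0.85]
19 [ 0.46  0.32 -0.86  1.92  0.36  1.37  1.76] e 0.0 margin 0.41 spd 0.26 tcp [0.387 0.005 0.283] wr [0.47 0.08 0.59] el [ 0.14 -0.11  0.82]
24 [ 0.3   0.43 -0.86  2.    0.69  1.55  1.92] e 0.0 margin 0.36 spd 0.26 tcp [ 0.374 -0.055  0.271] wr [0.45 0.14 0.52] el [ 0.2 -0.1  0.8]
29 [ 0.13  0.49 -0.83  2.28  1.04  1.62  1.84] e 0.0 margin 0.12 spd 0.28 tcp [ 0.361 -0.116  0.26 ] wr [0.34 0.17 0.42] el [ 0.24 -0.07  0.79]
34 [-0.05  0.69 -0.72  2.28  1.08  1.84  1.63] e 0.0 margin 0.07 spd 0.21 tcp [ 0.361 -0.116  0.26 ] wr [0.34 0.2  0.34] el [ 0.33 -0.02  0.73]
[ 0.36051332 -0.11566835  0.26030446] [-0.997 -0.082  0.011] [ 0.077 -0.964 -0.255] [ 0.08418598 -0.96225019 -0.25881905]
```

```bash
python3 -m jog '[[0,1.6,-5.8,-7.9,8.8,4.7,255],[0,1.6,-5.8,-7.9,8.8,4.7,255],[0,1.6,-5.8,-7.9,8.8,4.7,255],[0,1.6,-5.8,-7.9,8.8,4.7,255],[0,1.6,-5.8,-7.9,8.8,4.7,255]]'; python3 log.py;python3 -m jog '[[0,1.6,-5.8,-11.7,3.7,3.3,255],[0,1.6,-5.8,-11.7,3.7,3.3,255],[0,1.6,-5.8,-11.7,3.7,3.3,255],[0,1.6,-5.8,-11.7,3.7,3.3,255],[0,1.6,-5.8,-11.7,3.7,3.3,255]]'; python3 log.py; python3 -m jog '[[3,0.8,-5.9,-12.4,-2.3,1.9,255],[3,0.8,-5.9,-12.4,-2.3,1.9,255],[3,0.8,-5.9,-12.4,-2.3,1.9,255],[3,0.8,-5.9,-12.4,-2.3,1.9,255],[3,0.8,-5.9,-12.4,-2.3,1.9,255]]'; python3 log.py; python3 to.py .399 .066 .293
```

```text
time_s: 7.07
tool_pos: [0.4228, 0.1859, 0.312]
tcp_rot: [0.12, 0.913, 0.386, 0.052]
force: [-0.6, -0.6, -0.5]
gripper_width: 0.558
[ 0.174  0.197 -0.965  1.958  0.478  1.112 -0.205]
time_s: 7.48
tool_pos: [0.4102, 0.1268, 0.3009]
tcp_rot: [0.103, 0.786, 0.604, 0.082]
force: [-0.2, 0.2, -1.1]
gripper_width: 0.563
[ 0.458 -0.006 -0.974  2.13   0.239  0.835  0.648]
time_s: 7.9
tool_pos: [0.397, 0.0679, 0.2907]
tcp_rot: [-0.0, 0.617, 0.787, 0.004]
force: [0.4, -0.7, -1.5]
gripper_width: 0.557
[ 0.568  0.105 -0.881  2.047  0.089  1.024  1.454]
tool-frame mm [-2.3  1.5 -2.3] t 7.9 q [ 0.57  0.1  -0.88  2.05  0.09  1.02  1.45] zaxis [ 0.004  0.006 -1.   ] xaxis [-0.238  0.971  0.005]
```

The arm tracks the simulation very closely, so I'm continuing.

```bash
python3 -m jog '[[4,-1,-5.4,-9.8,-7.4,3.3,255],[4,-1,-5.4,-9.8,-7.4,3.3,255],[4,-1,-5.4,-9.8,-7.4,3.3,255],[4,-1,-5.4,-9.8,-7.4,3.3,255],[4,-1,-5.4,-9.8,-7.4,3.3,255]]'; python3 -m jog '[[4,-2.7,-4.8,-5.1,-9,7.4,255],[4,-2.7,-4.8,-5.1,-9,7.4,255],[4,-2.7,-4.8,-5.1,-9,7.4,255],[4,-2.7,-4.8,-5.1,-9,7.4,255],[4,-2.7,-4.8,-5.1,-9,7.4,255]]'; python3 log.py; python3 -m jog '[[4,-3.8,-3.2,0.5,-6.7,10.8,255],[4,-3.8,-3.2,0.5,-6.7,10.8,255],[4,-3.8,-3.2,0.5,-6.7,10.8,255],[4,-3.8,-3.2,0.5,-6.7,10.8,255],[4,-3.8,-3.2,0.5,-6.7,10.8,255]]'; python3 log.py;  python3 -m jog '[[3,0,0,0,0,0,255],[3,0,0,0,0,0,255],[3,0,0,0,0,0,255],[3,0,0,0,0,0,255],[3,0,0,0,0,0,255]]'; python3 log.py; python3 to.py .36 -.12 .26;python3 - <<'E'
from h import *
import pickle
for n in ("wrist","scene","top"):
    s=manip.state();im,d=manip.get_image(n);cv2.imwrite(f"pics/{n}4.png",im[:,:,::-1]);pickle.dump((s,im,d),open(f"pics/{n}4.pkl","wb"))
E
```

```text
time_s: 8.32
tool_pos: [0.3829, 0.0076, 0.2799]
tcp_rot: [-0.072, 0.408, 0.896, -0.159]
force: [-0.6, 0.2, -1.1]
gripper_width: 0.557
time_s: 8.73
tool_pos: [0.3683, -0.0518, 0.2688]
tcp_rot: [-0.067, 0.175, 0.922, -0.339]
force: [-0.6, -0.0, -1.9]
gripper_width: 0.563
[ 0.308  0.44  -0.88   2.006  0.679  1.562  1.874]
time_s: 9.15
tool_pos: [0.3533, -0.1116, 0.258]
tcp_rot: [0.011, -0.026, 0.863, -0.504]
force: [0.6, 0.5, -1.3]
gripper_width: 0.56
[ 0.132  0.509 -0.851  2.279  1.018  1.641  1.804]
time_s: 9.57
tool_pos: [0.3532, -0.1114, 0.2579]
tcp_rot: [0.012, -0.022, 0.79, -0.612]
force: [-0.6, -1.1, -1.1]
gripper_width: 0.557
[-0.063  0.701 -0.712  2.265  1.042  1.845  1.604]
tool-frame mm [-6.3 -4.4  8.1] t 9.5667 q [-0.06  0.7  -0.71  2.26  1.04  1.84  1.6 ] zaxis [ 0.047 -0.967 -0.25 ] xaxis [-0.999 -0.05   0.008]
```

View pics/wrist4.png

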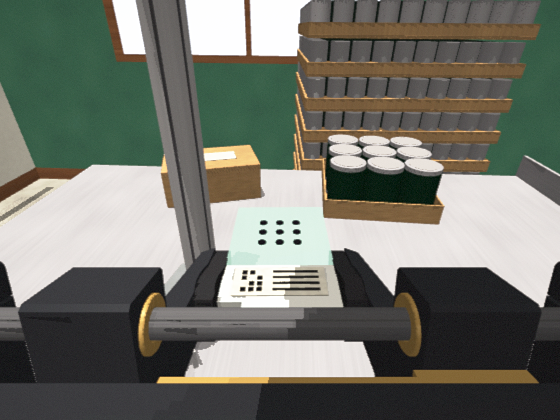

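View pics/scene4.png

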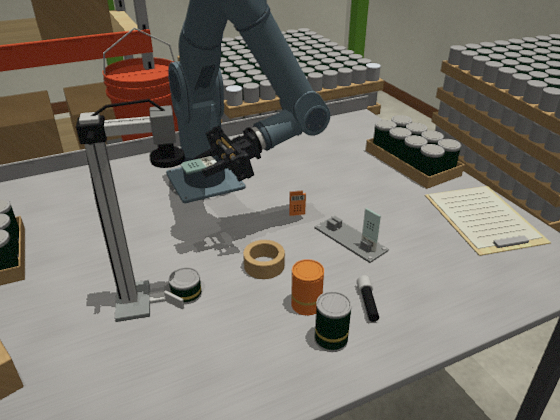

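View pics/top4.png

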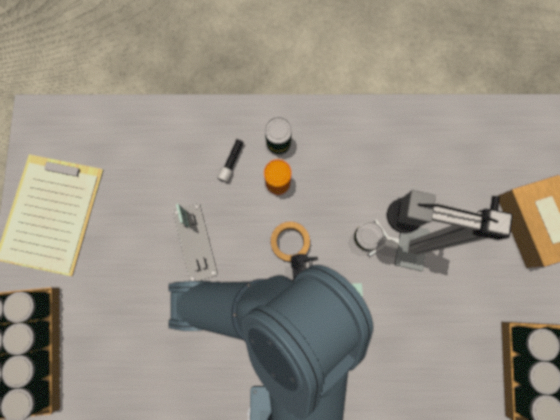

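The plate is held label up, with the dot grid centred near wrist pixel (279,232) and the column at left (~175,100). Only the short plate is missing from the rack. Next I measure the plate in the hand and refine the lens position.

Run:
```python
from h import *
import pickle
s,im,d=pickle.load(open('pics/wrist4.pkl','rb'));W=cam("wrist",s)
hsv=cv2.cvtColor(im,cv2.COLOR_RGB2HSV)
g=cv2.cvtColor(im,cv2.COLOR_RGB2GRAY)
roi=np.zeros_like(g);roi[212:252,245:312]=1
m=((g<90)&(roi>0)).astype(np.uint8)
n,l,st,ce=cv2.connectedComponentsWithStats(m)
dots=np.array([ce[i] for i in range(1,n) if 8<st[i,4]<120]);print(dots.round(1).tolist())
# plane by depth
pts=[]
for vv in range(212,262,2):
    for uu in range(242,318,3):
        if d[vv,uu]>0: pts.append(dep(W,uu,vv,d[vv,uu]))
pts=np.array(pts);c=np.median(pts,0);k=np.abs(pts[:,2]-c[2])<.015;pts=pts[k]
A=np.c_[pts[:,:2],np.ones(len(pts))];co,*_=np.linalg.lstsq(A,pts[:,2],rcond=None);r=pts[:,2]-A@co
k=np.abs(r)<.003;co,*_=np.linalg.lstsq(A[k],pts[k,2],rcond=None)
print("plane slopes deg x,y",np.degrees(np.arctan(co[:2])),"z at c",co@[c[0],c[1],1],k.sum(),np.std(r[k]))
zt=co@[c[0],c[1],1]
q=s["tcp_rot"];R=Rn.from_quat([q[1],q[2],q[3],q[0]])
P=np.array([plane(W,*x,zt) for x in dots]);print((P*1000).round(1).tolist())
cen=P.mean(0);print("grid centre",cen,"in tool",R.inv().apply(cen-s["tool_pos"])*1000,"expected top face G z", (s["tool_pos"]-.019*R.apply([0,0,1])))
```

```text
[[262.9, 222.4], [279.1, 222.3], [295.5, 222.2], [262.2, 231.5], [279.0, 231.5], [296.0, 231.5], [261.5, 241.8], [279.1, 241.8], [297.0, 241.6]]
plane slopes deg x,y [-0.82934446 -0.54747358] z at c 0.269886521901404 647 0.0003607073373454731
[[363.9, -136.6, 269.9], [354.9, -137.3, 269.9], [345.8, -138.0, 269.9], [363.4, -127.7, 269.9], [354.5, -128.2, 269.9], [345.5, -128.8, 269.9], [362.9, -118.4, 269.9], [354.0, -119.0, 269.9], [344.9, -119.7, 269.9]]
grid centre [ 0.35441086 -0.12818816  0.26988652] in tool [ -0.24632289 -15.85577577  13.30259935] expected top face G z [ 0.35233827 -0.09300826  0.26260621]
```

Run:
```python
from h import *
import pickle
S=cam("scene");T=cam("top")
s,im,d=pickle.load(open('pics/scene4.pkl','rb'));cv2.imwrite('pics/sz.png',cv2.resize(im[85:185,75:225,::-1],None,fx=5,fy=5,interpolation=cv2.INTER_CUBIC))
im=cv2.imread('pics/top0.png');cv2.imwrite('pics/tz.png',cv2.resize(im[185:270,345:450],None,fx=7,fy=7,interpolation=cv2.INTER_CUBIC))
im=cv2.imread('pics/scene0.png');cv2.imwrite('pics/sz2.png',cv2.resize(im[255:325,105:225],None,fx=6,fy=6,interpolation=cv2.INTER_CUBIC))
```

```text
(no output)
```

View pics/sz.png

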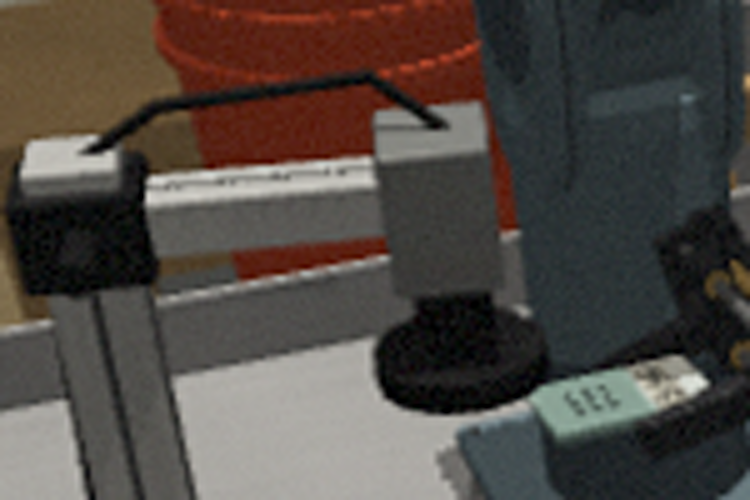

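View pics/tz.png

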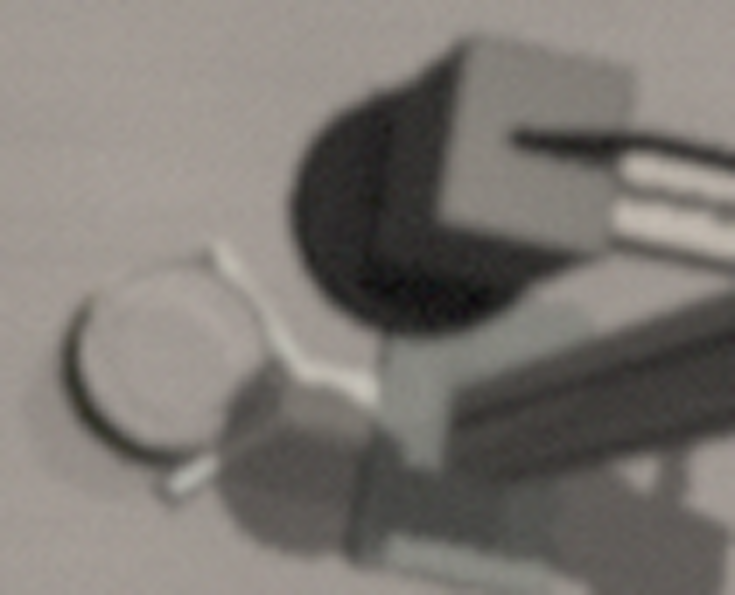

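View pics/sz2.png

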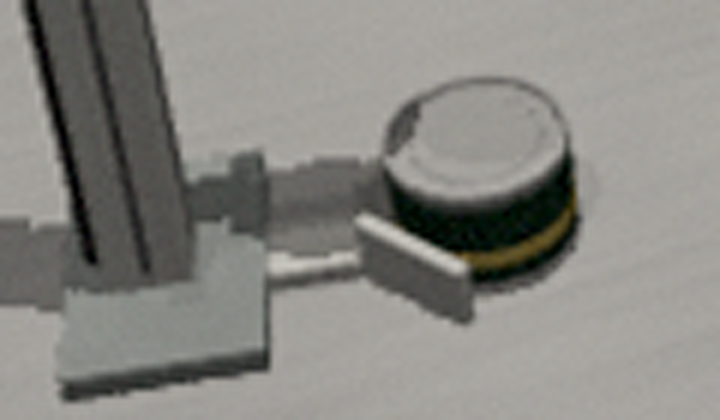

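Run:
```python
from h import *
import pickle
S=cam("scene");T=cam("top")
print("can top",plane(T,345+170/7,185+360/7,.056),"scene",plane(S,105+477/6,255+138/6,.056))
print("ring top",[plane(T,345+423/7,185+204/7,z).round(4) for z in(.38,.395,.41)])
print("ring scene",plane(S,75+462/5,85+372/5,.38).round(4))
print("cam body top corners",[plane(T,345+a/7,185+b/7,.49).round(3) for a,b in [(475,38),(635,70),(605,255),(440,218)]])
s,im,d=pickle.load(open('pics/wrist4.pkl','rb'));W=cam("wrist",s)
ss,ims,ds=pickle.load(open('pics/scene4.pkl','rb'))
u,v=75+592/5,85+400/5
o1,d1=ray(W,279.1,231.8);o2,d2=ray(S,u,v)
A=np.c_[d1,-d2];t,*_=np.linalg.lstsq(A,o2-o1,rcond=None);print("tri",o1+d1*t[0],o2+d2*t[1])
print("scene depth",dep(S,u,v,ds[int(v),int(u)]), "drift",manip.state()["tool_pos"],s["tool_pos"],ss["tool_pos"])
```

```text
can top [ 0.5071154  -0.21791244  0.056     ] scene [ 0.51532038 -0.22073087  0.056     ]
ring top [array([ 0.5142, -0.2243,  0.38  ]), array([ 0.5117, -0.2198,  0.395 ]), array([ 0.5091, -0.2154,  0.41  ])]
ring scene [ 0.507  -0.2201  0.38  ]
cam body top corners [array([ 0.538, -0.207,  0.49 ]), array([ 0.53 , -0.246,  0.49 ]), array([ 0.483, -0.236,  0.49 ]), array([ 0.492, -0.196,  0.49 ])]
tri [ 0.35444362 -0.12812463  0.26976567] [ 0.3554311  -0.12717539  0.26844356]
scene depth [ 0.35396016 -0.12679801  0.26761587] drift [ 0.35322437 -0.11119185  0.25737231] [ 0.3532273  -0.11138425  0.25785935] [ 0.35307991 -0.11106986  0.25688317]
```

Lens estimates from the can, ring and camera body agree on (0.5105,-0.220) to within a few mm. The window triangulates to (0.355,-0.1275), mid-plane about 0.266. Now the approach move.

Run:
```python
from sim import *
from h import manip
s=manip.state();q=s["joints"];p,R=fk(v,q)
w=np.array([.1557,-.0924,-.026])*1000
r=R.inv().apply(w);print(r.round(1))
r5=(r*.6/5).round(1);print(r5)
sim(q,[[-.1,0,.1]+list(r5)+[255]]*5+[[0,0,0]+list((r*.4/5).round(1))+[255]]*5)
```

```text
[-151.    -1.5  103.2]
[-18.1  -0.2  12.4]
4 [ 0.06  0.75 -0.61  2.12  1.28  1.8   1.79] e 0.0 margin 0.11 spd 0.2 tcp [ 0.446 -0.167  0.242] wr [0.43 0.15 0.33] el [ 0.35 -0.06  0.71]
9 [ 0.12  0.79 -0.55  2.    1.4   1.76  1.9 ] e 0.0 margin 0.15 spd 0.1 tcp [ 0.509 -0.204  0.232] wr [0.49 0.11 0.32] el [ 0.36 -0.08  0.69]
```

```bash
python3 -m jog '[[-0.1,0,0.1,-18,-0.2,12.3,255],[-0.1,0,0.1,-18,-0.2,12.3,255],[-0.1,0,0.1,-18,-0.2,12.3,255],[-0.1,0,0.1,-18,-0.2,12.3,255],[-0.1,0,0.1,-18,-0.2,12.3,255]]'; python3 -m jog '[[0,0,0,-12,-0.1,8.3,255],[0,0,0,-12,-0.1,8.3,255],[0,0,0,-12,-0.1,8.3,255],[0,0,0,-12,-0.1,8.3,255],[0,0,0,-12,-0.1,8.3,255]]';python3 -m jog '[[0,0,0,0,0,0,255],[0,0,0,0,0,0,255],[0,0,0,0,0,0,255],[0,0,0,0,0,0,255],[0,0,0,0,0,0,255]]'; python3 log.py
python3 - <<'E'
from h import *
import pickle
for n in ("wrist","scene","top"):
    s=manip.state();im,d=manip.get_image(n);cv2.imwrite(f"pics/{n}5.png",im[:,:,::-1]);pickle.dump((s,im,d),open(f"pics/{n}5.pkl","wb"))
im=cv2.imread('pics/scene5.png');cv2.imwrite('pics/s5z.png',cv2.resize(im[85:325,75:275],None,fx=2.5*.98,fy=2.5*.98,interpolation=cv2.INTER_CUBIC))
im=cv2.imread('pics/top5.png');cv2.imwrite('pics/t5z.png',cv2.resize(im[180:280,330:470],None,fx=5.5,fy=5.5,interpolation=cv2.INTER_CUBIC))
E
```

```text
time_s: 10.13
tool_pos: [0.4469, -0.1678, 0.2435]
tcp_rot: [0.015, -0.018, 0.794, -0.607]
force: [-0.0, 0.1, -0.8]
gripper_width: 0.555
time_s: 10.55
tool_pos: [0.5088, -0.2048, 0.233]
tcp_rot: [0.015, -0.018, 0.794, -0.608]
force: [-0.0, 0.3, -1.1]
gripper_width: 0.557
time_s: 10.97
tool_pos: [0.5078, -0.2036, 0.2327]
tcp_rot: [0.015, -0.019, 0.794, -0.608]
force: [0.4, -0.5, -0.9]
gripper_width: 0.56
[ 0.118  0.792 -0.55   2.005  1.402  1.764  1.902]
```

View pics/wrist5.png

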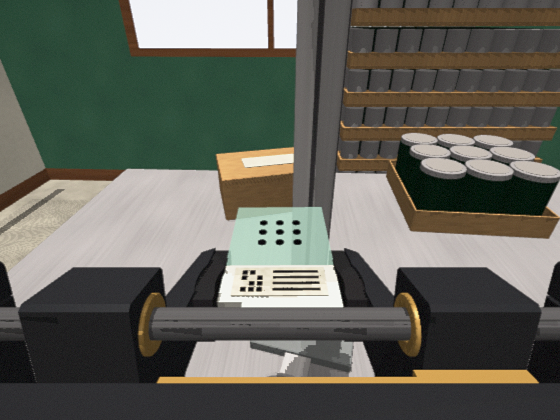

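View pics/s5z.png

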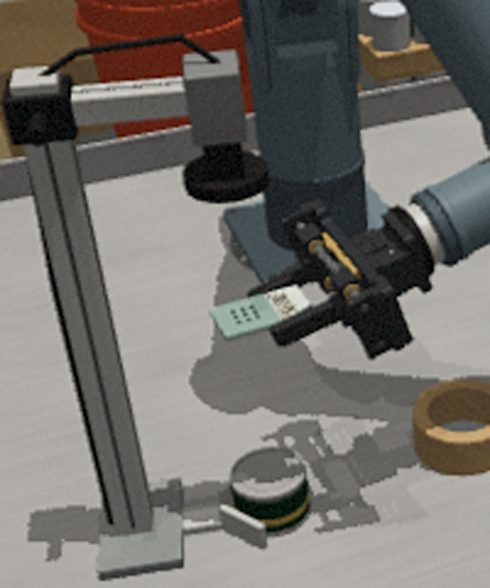

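View pics/t5z.png

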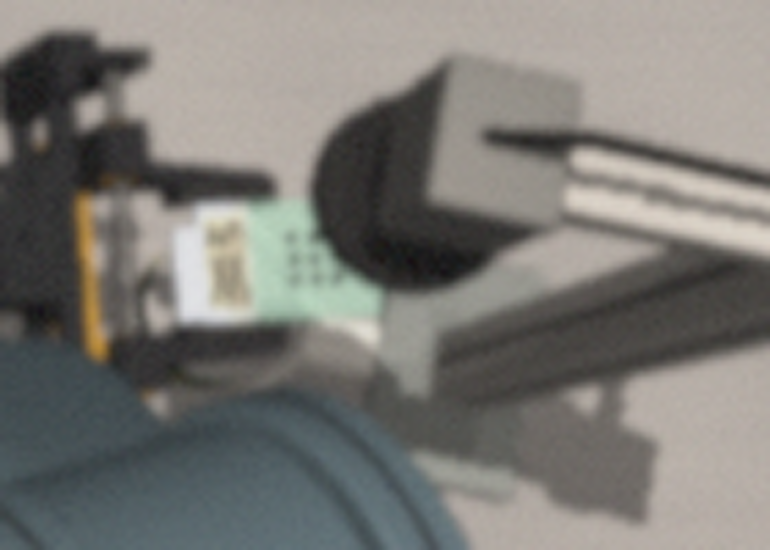

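Run:
```python
from h import *
from scipy.optimize import least_squares
import pickle
def arc(c,g,cu,cv,angs,r0,r1,thr=None):
    pts=[]
    for a in angs:
        rr=np.arange(r0,r1,.1);uu=cu+rr*np.cos(a);vv=cv+rr*np.sin(a)
        p=cv2.remap(g,uu.astype(np.float32)[None],vv.astype(np.float32)[None],cv2.INTER_LINEAR)[0].astype(float)
        k=np.argmax(np.diff(cv2.GaussianBlur(p[None],(21,1),5)[0]));pts.append((uu[k],vv[k]))
    return np.array(pts)
def circ(c,px,z,R):
    P=np.array([plane(c,*x,z)[:2] for x in px])
    f=lambda m:np.hypot(P[:,0]-m[0],P[:,1]-m[1])-R
    o=least_squares(f,P.mean(0),loss='soft_l1',f_scale=.001);o2=least_squares(lambda m:np.hypot(P[:,0]-m[0],P[:,1]-m[1])-m[2],list(o.x)+[R],loss='soft_l1',f_scale=.001)
    return o.x,np.abs(f(o.x)).mean(),o2.x
T=cam("top");S=cam("scene")
g=cv2.cvtColor(cv2.imread('pics/top0.png'),cv2.COLOR_BGR2GRAY)
px=arc(T,g,405,214,np.radians(np.arange(75,215,5)),12,26);print("top ring",circ(T,px,.38,.036))
gs=cv2.cvtColor(cv2.imread('pics/scene0.png'),cv2.COLOR_BGR2GRAY)
px=arc(S,gs,167.5,158,np.radians(np.arange(20,165,5)),5,24);print("scene ring",circ(S,px,.38,.036))
# can lid: top
for t in ("top","scene","wrist"):
    s,im,d=pickle.load(open(f'pics/{t}5.pkl','rb'));c=cam(t,s);G=cv2.cvtColor(im,cv2.COLOR_RGB2GRAY)
    z0={"top":(330+315/5.5,180+258/5.5),"scene":(75+245/2.45,85+315/2.45),"wrist":(279.5,232)}[t]
    w={"top":9,"scene":8,"wrist":25}[t]
    u,v=map(int,z0);roi=G[v-w:v+w+1,u-w:u+w+1]
    print(t,z0,"plane",plane(c,*z0,.243).round(4),"depth",dep(c,*z0,d[v,u]).round(4),s["tool_pos"].round(4))
    cv2.imwrite(f"pics/{t}5w.png",cv2.resize(im[v-22:v+22,u-25:u+25,::-1],None,fx=10,fy=10,interpolation=cv2.INTER_CUBIC))
```

```text
top ring (array([ 0.51244573, -0.22174049]), np.float64(0.0003142786783942063), array([ 0.51178388, -0.22080675,  0.03506454]))
scene ring (array([ 0.50503862, -0.21999882]), np.float64(0.00041736665663371194), array([ 0.50635446, -0.22049094,  0.03474848]))
top (387.27272727272725, 226.9090909090909) plane [ 0.5075 -0.2214  0.243 ] depth [ 0.5074 -0.2213  0.2434] [ 0.5079 -0.2037  0.2328]
scene (175.0, 213.57142857142856) plane [ 0.5086 -0.2204  0.243 ] depth [ 0.5095 -0.2206  0.2436] [ 0.5078 -0.2036  0.2328]
wrist (279.5, 232) plane [ 0.5088 -0.2224  0.243 ] depth [ 0.5086 -0.2191  0.2453] [ 0.5078 -0.2036  0.2327]
```

View pics/top5w.png

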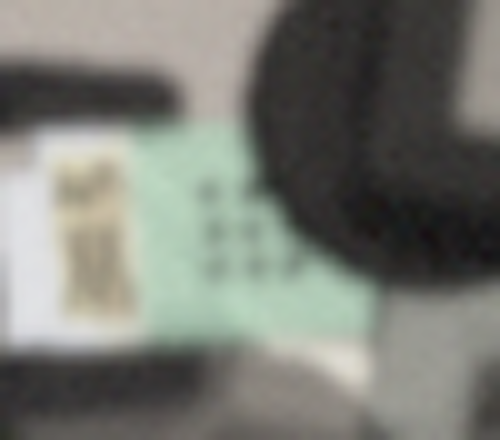

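View pics/scene5w.png

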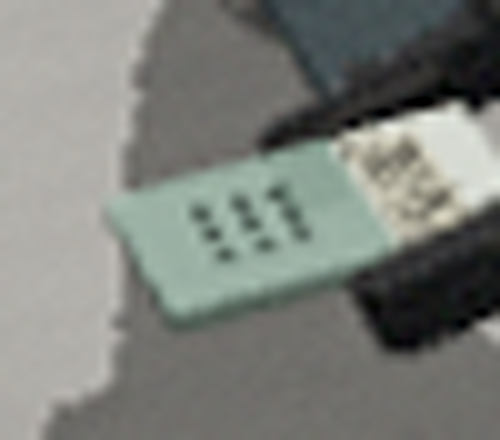

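Run:
```python
from h import *
import pickle
s,im,d=pickle.load(open('pics/wrist5.pkl','rb'));W=cam("wrist",s)
pts=np.array([dep(W,u,v,d[v,u]) for v in range(212,262,2) for u in range(242,318,3) if d[v,u]>0])
c=np.median(pts,0);pts=pts[np.abs(pts[:,2]-c[2])<.01];A=np.c_[pts[:,:2],np.ones(len(pts))]
for _ in range(3):
    co,*_=np.linalg.lstsq(A,pts[:,2],rcond=None);k=np.abs(pts[:,2]-A@co)<.0015;pts=pts[k];A=A[k]
print("slopes",np.degrees(np.arctan(co[:2])),co@[c[0],c[1],1])
q=s["tcp_rot"];R=Rn.from_quat([q[1],q[2],q[3],q[0]]);print("tool x",R.apply([1,0,0]).round(4),"z",R.apply([0,0,1]).round(4))
```

```text
slopes [-0.40629301  0.06363978] 0.2446203370068517
tool x [-9.988e-01 -4.900e-02 -8.000e-04] z [ 0.0476 -0.9644 -0.2603]
```

```bash
python3 -m jog '[[0,0,0.1,-1,0,0,255],[0,0,0.1,-1,0,0,255],[0,0,0,0,0,0,255],[0,0,0,0,0,0,255],[0,0,0,0,0,0,255]]' 40; python3 -m jog '[[0,0,0,0,0,0,255],[0,0,0,0,0,0,255],[0,0,0,0,0,0,255],[0,0,0,0,0,0,255],[0,0,0,0,0,0,255]]'
python3 - <<'E'
from h import *
s=manip.state();print(s["dq"].round(3),s["tool_pos"],s["time_s"])
W=cam("wrist",s);im,d=manip.get_image("wrist")
g=cv2.cvtColor(im,cv2.COLOR_RGB2GRAY);roi=np.zeros_like(g);roi[212:252,245:312]=1
n,l,st,ce=cv2.connectedComponentsWithStats(((g<90)&(roi>0)).astype(np.uint8))
dots=np.array([ce[i] for i in range(1,n) if 8<st[i,4]<120]);print(len(dots),dots.mean(0),plane(W,*dots.mean(0),.2435).round(4))
im,d=manip.get_image("scene");cv2.imwrite('pics/s6.png',im[:,:,::-1])
E
```

```text
time_s: 11.53
tool_pos: [0.51, -0.2039, 0.2327]
tcp_rot: [0.016, -0.017, 0.794, -0.608]
force: [0.1, 0.9, -0.1]
gripper_width: 0.559
time_s: 11.95
tool_pos: [0.51, -0.204, 0.2327]
tcp_rot: [0.016, -0.017, 0.794, -0.608]
force: [0.4, 0.6, -1.2]
gripper_width: 0.56
[-0.001  0.    -0.    -0.002  0.     0.     0.   ] [ 0.5099611  -0.20396114  0.2327294 ] 11.95
9 [279.31773195 231.91966405] [ 0.511  -0.2221  0.2435]
```

View pics/s6.png

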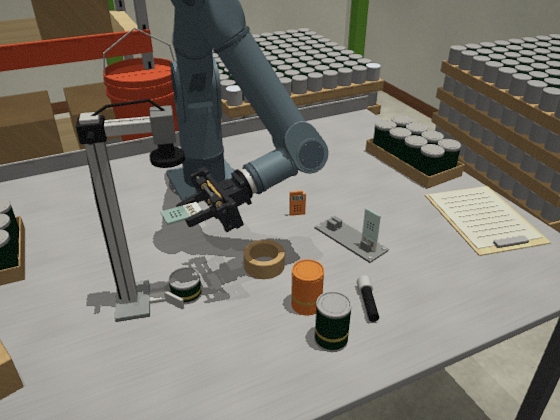

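The plate is still under the lens, label up, grid at scene pixel ~(176,213). The cans (184,284 and 332,320), the long plate (371,225) and the other objects are where they were. Handing in.

Run:
```python
from rig import manip
print(manip.close_job())
```

```text
the job is handed in; nothing more can be done
None
```

The squat can was under the code camera, so I took the short plate. I handed in with it still gripped under the lens, label side up and level, at about 12 s on the robot's clock. The hand-in gave no verdict.

- **Finding the ends:** The plate stood frosted end up. Its notch and label showed on the rack's +y face. I gripped it by the long edges from above, turned it over, and kept the grip at about 49.5 mm opening throughout.
- **Centring:** The window's centre measured about (0.508–0.511, -0.221) m, against a lens estimate of about (0.5095, -0.2205) m. The views of the ring light, camera body and can disagreed by a few mm in x: 0.505 to 0.515 m. I moved a final 2 mm to sit between them, so the centring is good to a few mm.
- **Height:** The middle of the plate is about 0.241 m up, so about 139 mm below the lens. The kinematics alone gave the window about 4 mm lower than the cameras did; I went with the cameras.
- **Level and stillness:** The last slope measurement was within 0.4°, followed by a 0.2° trim that I did not re-measure. Joint speeds were about zero.
- **Rest of the bench:** The last scene picture shows both cans, the long plate, the look-alikes, the tape and the torch unmoved. The wrist force readings stayed under about 5 N.

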